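# Re-divide the storage tray and pack the dismantled frame parts

### The arm

A 6-joint arm with a two-finger parallel gripper is mounted at the origin on the work surface. World frame = base frame: x ahead of the robot, y to its left, z up, the work surface at z = 0. Lengths are in m, angles in rad, forces in N, time in s.
With the tool pointing down it reaches from about 0.35 to 0.975 m from the base axis. Payload 4.9 kg.
Tool frame: the origin (TCP) lies midway between the tips of the shut fingers; the grasp point (between the pads) lies ctrl.grip_depth behind it (ctrl.grip_depth is the distance from the TCP to the grasp point, in m); y points along the fingers, z is the direction in which the jaws open and shut, and the axes are right-handed (so a half turn about y gives the same grasp; the last joint's range is limited). The gripper opens to 85 mm and grips with 20 to 120 N. Pads are 22 mm wide; open, the fingers measure 114 mm over their backs; the gripper's body (76 mm by 85 mm) begins 54 mm behind the grasp point. The pads swing forward as they close: fully open they stand 13 mm farther back than shut.
Start: joints at [1.013, 0.053, 1.613, -0, 1.476, -0.119], TCP at [0.266, 0.566, 0.231] pointing down, gripper open.
Joint ranges: [-3.01, 3.01], [-1.01, 2.22], [0.06, 2.58], [-1.02, 4.17], [0.09, 2.62], [-3.14, 3.14]. Speed limits (rad/s): [2.57, 2.57, 3.14, 3.14, 3.14, 3.14].

### API

Orientations are given as a rotation vector (axis times angle).
In Python, from station import ctrl gives the robot as it stands.
- The arm moves only by the tool jog_arm, never from a script. Its argument "moves" is a list of rows, each a list of 6 numbers: the shift along the tool's x, y, z in mm, then the turn, a rotation vector about the tool's x, y, z in rad. In form: [[x, y, z, wx, wy, wz], ...]. A call has 1 to 12 rows; each row shifts and turns the commanded pose from where the row before left it, along the tool's axes as they then stand; what a row does not reach is not made up. A row lasts 1/10 s, in which the tool goes at most 50 mm and 8.59 degrees, less where a joint would pass 70% of its speed; a pose out of reach is approached as far as the arm can. A call is refused whole if a number of a shift passes 50 or a number of a turn 0.15, either way. A call with a gripper value outside its range is refused whole. "grip" is the finger opening in mm, from 0 to 85.4, set as the call begins (left out, the last holds). The fingers move at their own pace and stop on an object; "grip_force" is the grip in N (left out, the last holds). Time passes only in rows, so rows that do not move let the fingers close. It gives the time, the measured TCP pose, the force and the opening at its end, in the units of the state.
- ctrl.get_obs(): the state, without advancing time (a new reading comes with each control period).
- ctrl.get_image(name): name is "scene" or "top" or "wrist"; returns the picture (384x512x3 uint8, red, green, blue); there is no depth.
- ctrl.camera_params(name): a dict with "fx", "fy", "cx", "cy" (pixels), "D" ([k1, k2, p1, p2, k3] as OpenCV has them; the pictures are not rectified), "pose" (4x4, takes a point from camera to world coordinates); the wrist camera has in their place "T_tool_cam" (4x4, takes a point from camera to tool coordinates, whose origin is the TCP and whose axes are the tool frame's). Camera axes: x right, y up, looking along -z (the intrinsics and any distortion apply to the point x, -y, -z); pixel columns grow to the right and rows downward; lengths in m; the calibration is good to about 2 mm. A picture is of the moment at which its call begins: read the wrist's pose just before it. camera_params takes no time and is no camera call.
- ctrl.finish_job(): hands the job in, once; it reports no verdict.
The state is a dict: "t": time; "q": joint angles; "dq": joint speeds; "effort": joint torques, N m; "tool_pos": TCP position; "tool_rot": TCP orientation; "contact_force": force on the tool from outside, world axes, zero at the start; "wrist_torque": the same for the moment, N m; "opening": finger opening in m.
Only numpy, scipy, OpenCV 4.12 (cv2) and the standard library are available. Lean on these libraries where they do the work, as an engineer would, in place of code of your own. Each camera call takes 0.05 s, during which the arm holds its last target. There are 200 camera calls.

### The job

Pack the parts of the dismantled frame into the blue tray: slide its two dividers apart so that the middle bay takes the long gilded mouldings, with room left at both ends for the short parts. Lift the lid off the round metal dish by its knob and set it aside flat on the bench, then lay every moulding flat in the middle bay, stand all the grey T-shaped stands upright on the floor of one end bay and put all the bun feet from the dish on the floor of the other. Finish by putting the lid squarely back on the emptied dish, and leave everything else on the bench where it is.

Things in the scene. Friction and masses are not known exactly. Their poses are not given: they have to be found in the camera images.
- tray: Blue wooden storage tray fixed to the bench, 160 (x) x 396 (y) mm outside, 144 x 380 mm inside; floor 6 mm thick, walls 8 mm thick, rim 38 mm above the bench. Origin: centre of its underside; its y axis runs along its length (y about to the robot's left). Two dividers cross it and ride on its long rims, making three bays: two end bays and a middle bay.
- div_left (a joint): Left divider (on the +y side), slides along the tray's y; value = tray y of the divider's mid-plane minus 0.09 m; range -0.075 to 0.075; stiffness: friction of about 2 N, stays where it is left. Wooden board 8 mm thick from just above the tray floor up to the rim, with a 12 mm wide, 4 mm high bar over the rims (top at 42 mm) and a grip tab at the middle of its top.
- div_right (a joint): Right divider (on the -y side), as the left one; value = its tray y plus 0.09 m (so 0.075 is next to the middle, -0.075 next to the right end).
- div_left_tab (a point): Centre of the left divider's grip tab: 30 mm (tray x) x 10 mm thick (tray y) x 20 mm high, standing 42 to 62 mm above the bench, this point at 52 mm; axes as the tray's.
- div_right_tab (a point): Centre of the right divider's grip tab, same size.
- dish: Round metal dish fixed to the bench, outside diameter 156 mm, wall 4 mm, inner floor 4 mm and rim 46 mm above the bench. Origin: centre of its underside. Holds the bun feet under its lid.
- lid: Loose metal lid of the dish, 0.2 kg: disc 164 mm across and 4 mm thick, below it a 136 mm wide, 5 mm deep locating step (6 mm play all round in the dish mouth), on top a black knob 24 mm across from 16 to 38 mm (thinner neck, 16 mm, from 9 mm) above its origin. Origin: centre of the underside of the step; on the dish it is 41 mm above the dish's origin, on the bench at 0.
- mould1: Gilded wooden frame moulding, straight strip 180 (x) x 18 (y) x 24 (z) mm, 60 g. Origin: centre of its underside; x along its length. Lies on a sheet of blotting paper (under 1 mm) on the bench. May be absent.
- mould2: Gilded wooden frame moulding, straight strip 180 (x) x 18 (y) x 24 (z) mm, 60 g. Origin: centre of its underside; x along its length. Lies on a sheet of blotting paper (under 1 mm) on the bench. May be absent.
- stand1: Small grey wooden stand, T-shaped upside down: foot plate 50 (x) x 40 (y) x 8 mm, upright web 36 (x) x 16 (y) mm from there to 55 mm above its origin, 80 g. Origin: centre of its underside; z up the web. Stands on the bench beside one end of the tray. May be absent.
- stand2: Small grey wooden stand, T-shaped upside down: foot plate 50 (x) x 40 (y) x 8 mm, upright web 36 (x) x 16 (y) mm from there to 55 mm above its origin, 80 g. Origin: centre of its underside; z up the web. Stands on the bench beside one end of the tray. May be absent.
- bun1: Turned dark wooden bun foot, a round stub 30 mm in diameter, 30 mm high, 30 g. Origin: centre of its underside. Stands on the dish's floor at the start. May be absent.
- bun2: Turned dark wooden bun foot, a round stub 30 mm in diameter, 30 mm high, 30 g. Origin: centre of its underside. Stands on the dish's floor at the start. May be absent.
- bun3: Turned dark wooden bun foot, a round stub 30 mm in diameter, 30 mm high, 30 g. Origin: centre of its underside. Stands on the dish's floor at the start. May be absent.
- bun4: Turned dark wooden bun foot, a round stub 30 mm in diameter, 30 mm high, 30 g. Origin: centre of its underside. Stands on the dish's floor at the start. May be absent.
- weight: Bystander, leave where it is: brass weight, 32 mm across, 22 mm high; origin under its centre.
- tweezers: Bystander, leave where it is: steel tweezers lying flat, 125 mm long (x), 10 wide, 8 high; origin under the middle.
- beaker: Bystander, leave where it is: glass beaker, 72 mm across, 100 mm high; origin under its centre.
- canister1: Bystander, leave where it is: copper canister, 50 mm across, 61 mm high; origin under its centre.
- canister2: Bystander, leave where it is: copper canister, 50 mm across, 61 mm high; origin under its centre.
- rosette: Bystander, leave where it is: brass sunburst rosette lying flat, 96 mm over its points, 6 mm high; origin under its centre.
- brush: Bystander, leave where it is: brush lying flat, 160 mm long (x), up to about 20 mm thick; origin under its middle.
There are look-alikes about, which are no part of the job. What is shaped like the mould2 but pink is not meant.

How it is judged:
On the way, in this order (a step that is already met when the one before it is completed fails the run):
1. the lid lies flat on the bench, clear of the dish and released, and the dividers stand far enough apart for a moulding to lie between them (height (world z) of lid below 0.01 m and angle between lid's own z axis and vertical below 0.1 rad and horizontal distance between lid and dish above 0.15 m and linear speed of lid below 0.02 m/s and contact force between lid and the fingers below 0.1 N and distance between div_left_tab and div_right_tab above 0.188 m), for 0.2 s.
2. all the parts lie in their bays (x of mould1 in the frame of tray between -0.072 and 0.072 m and linear speed of each of mould1, mould2, stand1, stand2, bun1, bun2, bun3, bun4 below 0.02 m/s and y of each of mould1, mould2 in the frame of div_left_tab below -0.05 m and y of each of mould1, mould2 in the frame of div_right_tab above 0.05 m and z of each of mould1, mould2 in the frame of tray below 0.034 m and angle between mould1's own x axis and vertical between 1.5 and 1.64 rad and x of mould2 in the frame of tray between -0.072 and 0.072 m and angle between mould2's own x axis and vertical between 1.5 and 1.64 rad and x of stand1 in the frame of tray between -0.072 and 0.072 m and angle between each of stand1, stand2's own z axis and vertical below 0.15 rad and z of each of stand1, stand2 in the frame of tray below 0.012 m and x of stand2 in the frame of tray between -0.072 and 0.072 m and x of bun1 in the frame of tray between -0.072 and 0.072 m and z of each of bun1, bun2, bun3, bun4 in the frame of tray below 0.04 m and x of bun2 in the frame of tray between -0.072 and 0.072 m and x of bun3 in the frame of tray between -0.072 and 0.072 m and x of bun4 in the frame of tray between -0.072 and 0.072 m and ((y of each of stand1, stand2 in the frame of div_left_tab above 0.012 m and y of each of stand1, stand2 in the frame of tray below 0.19 m and y of each of bun1, bun2, bun3, bun4 in the frame of div_right_tab below -0.012 m and y of each of bun1, bun2, bun3, bun4 in the frame of tray above -0.19 m) or (y of each of stand1, stand2 in the frame of div_right_tab below -0.012 m and y of each of stand1, stand2 in the frame of tray above -0.19 m and y of each of bun1, bun2, bun3, bun4 in the frame of div_left_tab above 0.012 m and y of each of bun1, bun2, bun3, bun4 in the frame of tray below 0.19 m))), for 0.2 s.
At the end, for the whole second after the job is handed in: Mouldings lie flat (0.07 rad) between the dividers; stands upright (0.15 rad) on the tray floor, all in one end bay; bun feet on the floor, all in the other end bay (either way round); lid level on the dish, step in the mouth, centred within 10 mm; all at rest (all of step 2 and horizontal distance between lid and dish below 0.01 m and angle between lid's own z axis and vertical below 0.05 rad and linear speed of lid below 0.02 m/s and z of lid in the frame of dish between 0.037 and 0.045 m); the robot touches nothing.
It fails at once if a bystander (weight, tweezers, beaker, canister, rosette or brush) is moved more than 3 cm (distance of any of weight, tweezers, beaker, canister1, canister2, rosette, brush from where it was at the start of the episode above 0.03 m).
Of mould1, mould2 only 1 to 2 are there at a start; the rules pass over those that are not, and their reading is None.
Of stand1, stand2 only 1 to 2 are there at a start; the rules pass over those that are not, and their reading is None.
Of bun1, bun2, bun3, bun4 only 3 to 4 are there at a start; the rules pass over those that are not, and their reading is None.
At some moment in a run one of mould1, mould2, stand1, stand2 may be knocked a few centimetres aside while the robot is not near it.
Once in a run the grip may slacken for a moment while it holds something.
It also fails if it takes over 210 s, if anything falls off the work surface, if the arm or the gripper's body presses on something with over 40 N, if the wrist force passes 120 N, or if a joint passes its speed limit or range.

## Working session

There is one attempt and no reset: what is moved stays moved. The work goes in short steps, Python scripts to look and compute and a tool call to move; the robot and the scene stay as the last step left them, time stands still between calls to the robot, and variables do not carry over. Pictures are saved under pics/ and viewed, about 12 in all and at most 16, crops included, and the job is handed in when it is done.

Besides the shell and the picture viewer there is one more tool, called after "Call:" as name(argument=value, ...), one argument or row to a line, values as JSON. jog_arm: Moves the arm, as the interface text tells. Its arguments: {"type":"object","properties":{"moves":{"type":"array","items":{"type":"array","items":{"type":"number"}}},"grip":{"type":"number"},"grip_force":{"type":"number"}},"required":["moves"]}

```bash
ls; mkdir -p pics
cat > h.py <<'E'
import numpy as np, cv2
from station import ctrl
from scipy.spatial.transform import Rotation as R
def shot(cam,name=None):
    o=ctrl.get_obs(); im=ctrl.get_image(cam)
    if name: cv2.imwrite(f'pics/{name}.png',im[:,:,::-1])
    return im,pose(cam,o)
def Ttool(o):
    T=np.eye(4);T[:3,:3]=R.from_rotvec(o['tool_rot']).as_matrix();T[:3,3]=o['tool_pos'];return T
def pose(cam,o=None):
    p=ctrl.camera_params(cam)
    return np.array(p['pose']) if 'pose' in p else Ttool(o or ctrl.get_obs())@np.array(p['T_tool_cam'])
def KD(cam):
    p=ctrl.camera_params(cam);return np.array([[p['fx'],0,p['cx']],[0,p['fy'],p['cy']],[0,0,1.]]),np.array(p['D'],float)
def p2w(cam,uv,z,T=None):
    K,D=KD(cam);T=pose(cam) if T is None else T
    n=cv2.undistortPoints(np.array(uv,float).reshape(-1,1,2),K,D).reshape(-1,2)
    d=np.c_[n[:,0],-n[:,1],-np.ones(len(n))]@T[:3,:3].T
    s=(z-T[2,3])/d[:,2]
    return T[:3,3]+d*s[:,None]
def w2p(cam,P,T=None):
    K,D=KD(cam);T=pose(cam) if T is None else T
    q=(np.array(P,float).reshape(-1,3)-T[:3,3])@T[:3,:3]; q=q*[1,-1,-1]
    return cv2.projectPoints(q,np.zeros(3),np.zeros(3),K,D)[0].reshape(-1,2)
E
python3 - <<'E'
from h import *
a,Ta=shot('scene','s0');b,Tb=shot('top','t0')
print(Ta.round(3),Tb.round(3));o=ctrl.get_obs();print(o)
print(ctrl.grip_depth, KD('top'),KD('wrist'));print(ctrl.camera_params('wrist')['T_tool_cam']); print(Ttool(o).round(3))
E
```

```text
pics
[[ 0.204 -0.695  0.689  1.29 ]
 [ 0.979  0.138 -0.15  -0.137]
 [ 0.01   0.705  0.709  0.845]
 [ 0.     0.     0.     1.   ]] [[ 0.005  0.981 -0.192  0.32 ]
 [-1.     0.007  0.007  0.005]
 [ 0.008  0.192  0.981  1.248]
 [ 0.     0.     0.     1.   ]]
{'t': 0.1, 'q': array([ 1.01301480e+00,  5.33177220e-02,  1.61414868e+00, -3.13212642e-05,
        1.47600616e+00, -1.19011838e-01]), 'dq': array([-0.00158224, -0.00177796, -0.00138718,  0.0010051 , -0.00105124,
        0.00045155]), 'effort': array([-1.43379766e-04, -3.94909573e+01, -3.71361458e+01, -1.37648449e-04,
        3.93910901e-03, -1.77776838e-05]), 'tool_pos': array([0.26523045, 0.5653092 , 0.23017408]), 'tool_rot': array([-1.54505761,  0.34466038, -0.34371987]), 'contact_force': array([ 0.06082209, -0.69395802, -0.35675508]), 'wrist_torque': array([-0.01843117, -0.01118776,  0.03949553]), 'opening': 0.08561188538264045}
0.0187 (array([[374.77809256,   0.        , 257.61717959],
       [  0.        , 374.77809256, 197.16764287],
       [  0.        ,   0.        ,   1.        ]]), array([-0.07680019,  0.        ,  0.        ,  0.        ,  0.        ])) (array([[310.35559323,   0.        , 256.14379981],
       [  0.        , 310.35559323, 190.87730453],
       [  0.        ,   0.        ,   1.        ]]), array([-0.01096734,  0.        ,  0.        ,  0.        ,  0.        ]))
[[-7.02428052e-04 -9.62068719e-01 -2.72806317e-01 -6.84441845e-02]
 [-8.29926414e-04  2.72806851e-01 -9.62068466e-01 -1.42499868e-01]
 [ 9.99999409e-01 -4.49374711e-04 -9.90073427e-04 -6.06000450e-05]
 [ 0.00000000e+00  0.00000000e+00  0.00000000e+00  1.00000000e+00]]
[[ 0.905 -0.001  0.425  0.265]
 [-0.425 -0.002  0.905  0.565]
 [-0.    -1.    -0.002  0.23 ]
 [ 0.     0.     0.     1.   ]]
```

View pics/t0.png

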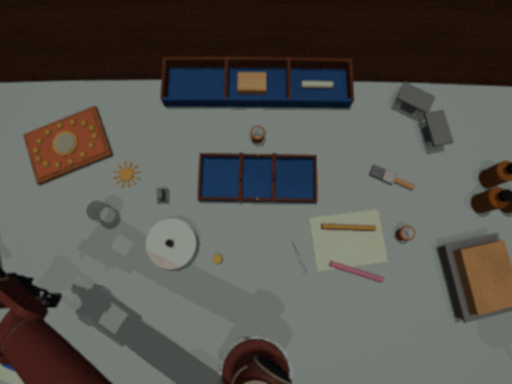

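View pics/s0.png

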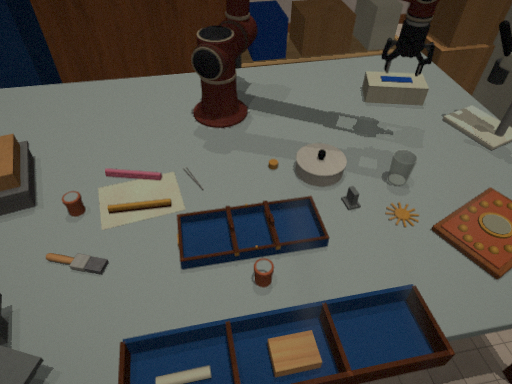

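The tray is at top (258,178) and the dish with its lid at (171,243). The gold moulding is at (348,227), and the pink look-alike at (356,271) is not wanted. One stand is at (162,195); the large grey objects at (412,98) and (436,130) need checking. I'll crop close.

Run:
```python
from h import *
t=cv2.imread('pics/t0.png')
a=cv2.resize(t[140:280,135:325],None,fx=4,fy=4,interpolation=cv2.INTER_CUBIC)
cv2.imwrite('pics/c1.png',a)
s=cv2.imread('pics/s0.png')
b=cv2.resize(s[140:270,90:190],None,fx=4,fy=4); c=cv2.resize(t[75:160,380:460],None,fx=4,fy=4);c=cv2.copyMakeBorder(c,0,b.shape[0]-c.shape[0],0,0,0)
cv2.imwrite('pics/c2.png',np.hstack([b,c]))
print(p2w('top',[[202,154],[317,154],[317,201],[199,201]],.038).round(3))
print(p2w('top',[[240,155],[241,201],[274,154],[275,201]],.042).round(3))
print(p2w('top',[[322,227],[375,228]],.024).round(3),p2w('top',[[171,243]],.079),p2w('top',[[162,195]],.03),p2w('top',[[397,98],[433,98]],.03))
```

```text
[[ 0.705  0.184  0.038]
 [ 0.708 -0.204  0.038]
 [ 0.546 -0.2    0.038]
 [ 0.543  0.188  0.038]]
[[ 0.701  0.056  0.042]
 [ 0.544  0.05   0.042]
 [ 0.705 -0.059  0.042]
 [ 0.544 -0.061  0.042]]
[[ 0.462 -0.217  0.024]
 [ 0.459 -0.394  0.024]] [[0.40216788 0.26499533 0.079     ]] [[0.56424106 0.31362554 0.03      ]] [[ 0.9229748  -0.49968221  0.03      ]
 [ 0.92684473 -0.63321021  0.03      ]]
```

View pics/c1.png

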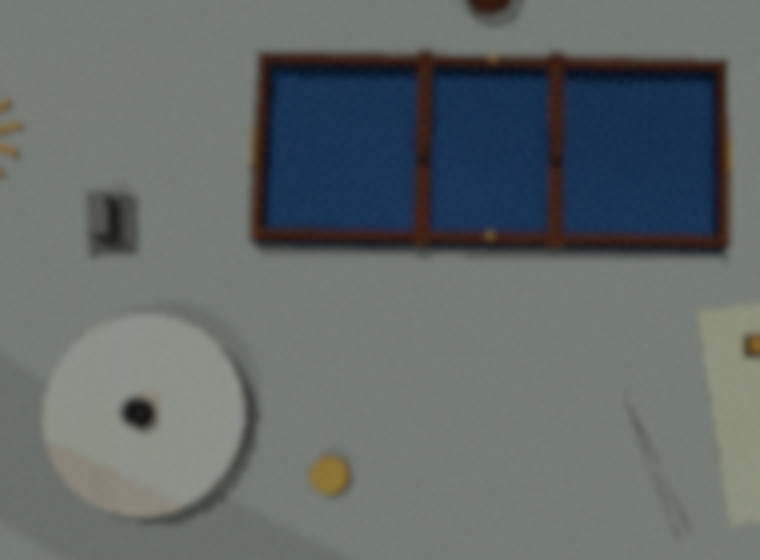

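View pics/c2.png

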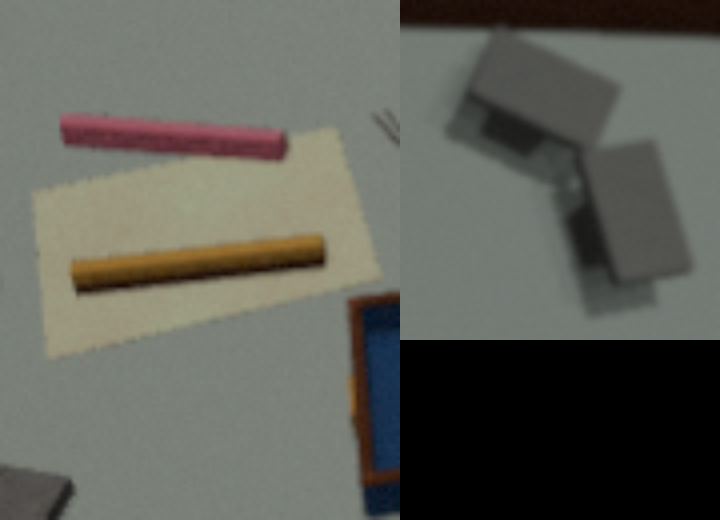

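Top view: the stand at (162,195) has its foot about 50 mm along x. There is one gold moulding at (348,227) and one pink look-alike at (356,271). The big grey boxes at (412,98) and (436,130) are about 130 mm across, so they're not the stands. Dividers are near y=0.053 and -0.060. I'll move over the dish next and straighten the tool so its x axis matches world x.

Call:
jog_arm(
  moves=[
    [0, 0, 0, 0, -0.146, 0],
    [0, 0, 0, 0, -0.146, 0],
    [0, 0, 0, 0, -0.147, 0],
    [17, 0, -37, 0, 0, 0],
    [17, 0, -37, 0, 0, 0],
    [17, 0, -37, 0, 0, 0],
    [17, 0, -37, 0, 0, 0],
    [17, 0, -37, 0, 0, 0],
    [17, 0, -37, 0, 0, 0],
    [17, 0, -37, 0, 0, 0],
    [17, 0, -37, 0, 0, 0],
    [0, 0, 0, 0, 0, 0],
  ],
  grip=60,
)

```text
t: 1.3
tool_pos: [0.4029, 0.2664, 0.2308]
tool_rot: [-1.572, 0.004, -0.004]
contact_force: [0.4, 1.2, -0.4]
opening: 0.0597
```

```bash
cat >> h.py <<'E'
def go(x,y,z,yaw=0):
    "tool-frame shift (mm) after straightening, and the turn"
    o=ctrl.get_obs();T=Ttool(o);B=R.from_euler('z',yaw).as_matrix()@np.array([[1,0,0],[0,0,1],[0,-1,0.]])
    G=B;rv=R.from_matrix(T[:3,:3].T@G).as_rotvec()
    print('t',round(o['t'],2),'tcp',(T[:3,3]*1000).round(1),'turn',rv.round(4),'shift',(G.T@(np.array([x,y,z])-T[:3,3])*1000).round(1),'F',o['contact_force'].round(1),'op',round(o['opening']*1000,1))
E
python3 - <<'E'
from h import *
im,T=shot('wrist','w1'); go(.402,.265,.10)
for p,z in (((170,243.2),.068),((171.4,243.8),.05)): print(p2w('top',[p],z))
E
```

```text
t 1.35 tcp [402.1 268.1 230.9] turn [ 0.0001 -0.0039 -0.0005] shift [-1.000e-01  1.309e+02 -3.100e+00] F [ 0.2  0.1 -0.9] op 60.0
[[0.40227925 0.27058089 0.068     ]]
[[0.40166803 0.27005634 0.05      ]]
```

View pics/w1.png

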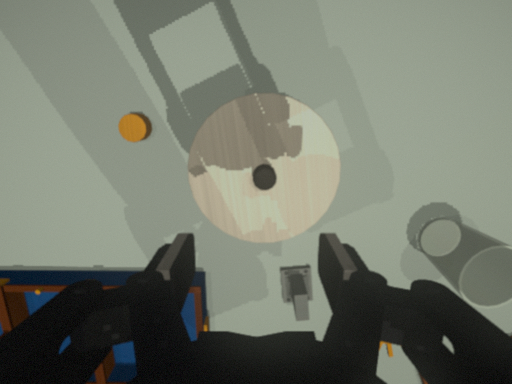

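Lid disc is centred near (264,168) with the knob at (264,177), the stand at (295,285), the weight at (133,128), and the beaker at (440,235).

Run:
```python
from h import *
from itertools import *
im=cv2.imread('pics/w1.png');T=pose('wrist')
g=cv2.cvtColor(im,6)
m=np.zeros_like(g);m[160:195,245:285]=(g[160:195,245:285]<60);ys,xs=np.nonzero(m);c=(xs.mean(),ys.mean());print('knob',c,xs.min(),xs.max(),ys.min(),ys.max(),p2w('wrist',[c],.07,T).round(4))
print('disc',p2w('wrist',[[264.5,168.5]],.05,T).round(4), p2w('wrist',[[188,168],[340,168],[264,93],[264,243]],.05,T).round(4))
print('weight',p2w('wrist',[[133,128]],.022,T),'stand foot',p2w('wrist',[[280,266],[309,264],[313,299],[283,303]],.008,T).round(4))
go(.402,.268,.10)
```

```text
knob (np.float64(261.6101694915254), np.float64(168.67796610169492)) 254 272 165 180 [[0.3967 0.2735 0.07  ]]
disc [[0.4006 0.2769 0.05  ]] [[0.3998 0.1957 0.05  ]
 [0.4003 0.3571 0.05  ]
 [0.3241 0.2761 0.05  ]
 [0.4869 0.2767 0.05  ]]
weight [[0.35988668 0.13084557 0.022     ]] stand foot [[0.5399 0.299  0.008 ]
 [0.5372 0.337  0.008 ]
 [0.5903 0.3448 0.008 ]
 [0.5964 0.3041 0.008 ]]
t 1.35 tcp [402.1 268.1 230.9] turn [ 0.0001 -0.0039 -0.0005] shift [-1.000e-01  1.309e+02 -1.000e-01] F [ 0.2  0.1 -0.9] op 60.0
```

Call:
jog_arm(
  moves=[
    [1, 25, 2, 0, -0.004, 0],
    [1, 25, 2, 0, 0, 0],
    [0, 25, 2, 0, 0, 0],
    [0, 25, 0, 0, 0, 0],
    [0, 0, 0, 0, 0, 0],
    [0, 0, 0, 0, 0, 0],
  ],
)

```text
t: 1.95
tool_pos: [0.4029, 0.2765, 0.1312]
tool_rot: [-1.571, -0.003, 0.005]
contact_force: [0.1, 0.6, 0.5]
opening: 0.0602
```

Run:
```python
from h import *
im,T=shot('wrist','w2'); go(.404,.274,.056)
g=cv2.cvtColor(im,7)
u=w2p('wrist',[[.404,.274,.079],[.404,.274,.05]],T);print(u)
x,y=u[0].astype(int);s=g[y-45:y+45,x-60:x+60]
n,l,st,ce=cv2.connectedComponentsWithStats((s<45).astype('uint8'))
for a,b in zip(st,ce):print(a,b)
cc=im[:, :,::-1].copy();cv2.circle(cc,(x,y),2,(0,0,255),-1);cv2.imwrite('pics/w2c.png',cc)
```

```text
t 2.0 tcp [403.8 276.7 132.4] turn [-0.0007  0.0052  0.0011] shift [ 0.2 76.4 -2.7] F [-0.1  0.4  0.1] op 59.6
[[252.66157494 211.6959346 ]
 [253.07718679 198.76725135]]
[    0     0   120    90 10779] [59.54569069 44.49206791]
[58 26  3  2  4] [59.25 26.5 ]
[62 26  1  1  1] [62. 26.]
[65 27  1  1  1] [65. 27.]
[53 28  3  4  4] [54.  29.5]
[58 29  1  2  2] [58.  29.5]
[61 29  1  1  1] [61. 29.]
[ 0 78  1  5  5] [ 0. 80.]
[ 0 84  1  3  3] [ 0. 85.]
```

View pics/w2c.png

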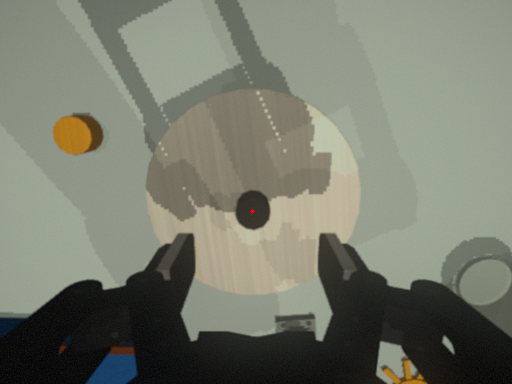

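The knob centre at (253,210) matches the predicted (0.404,0.274). Descending to grip it.

Call:
jog_arm(
  moves=[
    [0, 25, -2, 0, 0.004, 0],
    [0, 25, 0, 0, 0, 0],
    [0, 25, 0, 0, 0, 0],
    [0, 0, 0, 0, 0, 0],
    [0, 0, 0, 0, 0, 0],
  ],
  grip=45,
)

```text
t: 2.5
tool_pos: [0.4044, 0.2744, 0.0578]
tool_rot: [-1.57, -0.002, -0.001]
contact_force: [0.3, 0.5, 0.4]
opening: 0.0453
```

Call:
jog_arm(
  moves=[
    [0, 0, 0, 0, 0, 0],
    [0, 0, 0, 0, 0, 0],
    [0, 0, 0, 0, 0, 0],
    [0, 0, 0, 0, 0, 0],
    [0, 0, 0, 0, 0, 0],
    [0, 0, 0, 0, 0, 0],
    [0, 0, 0, 0, 0, 0],
  ],
  grip=10,
  grip_force=60,
)

```text
t: 3.2
tool_pos: [0.4053, 0.2745, 0.059]
tool_rot: [-1.569, -0.003, -0.003]
contact_force: [-1.9, -0.5, 7.1]
opening: 0.0222
```

Call:
jog_arm(
  moves=[
    [0, -10, 0, 0, 0, 0],
    [0, -20, 0, 0, 0, 0],
    [0, -30, 0, 0, 0, 0],
    [0, -10, -20, 0, 0, 0],
    [0, 0, -34, 0, 0, 0],
    [0, 0, -40, 0, 0, 0],
    [0, 0, -40, 0, 0, 0],
    [0, 0, -40, 0, 0, 0],
    [0, 0, -40, 0, 0, 0],
    [0, 0, -40, 0, 0, 0],
    [0, 0, -20, 0, 0, 0],
    [0, 0, 0, 0, 0, 0],
  ],
)

```text
t: 4.4
tool_pos: [0.4035, -0.0022, 0.1268]
tool_rot: [-1.571, 0.003, -0.004]
contact_force: [-0.5, 0.7, -1.7]
opening: 0.0221
```

Run:
```python
from h import *
im,T=shot('wrist','w3'); go(.404,.0,.016)
a,_=shot('top');c1=cv2.resize(a[130:330,140:400,::-1],None,fx=1.5,fy=1.5)
b=im[:,:,::-1];b=cv2.resize(b,(400,300));cv2.imwrite('pics/m3.png',np.hstack([c1,b]))
```

```text
t 4.45 tcp [403.5  -0.9 126.6] turn [-0.0004 -0.0027  0.0004] shift [  0.5 110.6   0.9] F [-1.2 -0.1 -3.1] op 22.3
```

View pics/m3.png

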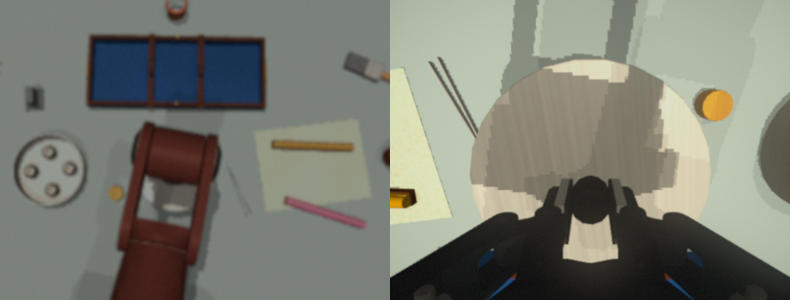

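The lid is held level, and the dish shows four bun feet. The spot is clear of the weight and the tweezers, so I'll lower it.

Call:
jog_arm(
  moves=[
    [0, 30, 0, 0, 0, 0],
    [0, 30, 0, 0, 0, 0],
    [0, 30, 0, 0, 0, 0],
    [0, 12, 0, 0, 0, 0],
    [0, 4, 0, 0, 0, 0],
    [0, 3, 0, 0, 0, 0],
    [0, 0, 0, 0, 0, 0],
    [0, 0, 0, 0, 0, 0],
  ],
)

```text
t: 5.3
tool_pos: [0.4049, -0.0003, 0.0187]
tool_rot: [-1.571, -0.003, -0.002]
contact_force: [-0.4, -0.2, -2.4]
opening: 0.0219
```

Call:
jog_arm(
  moves=[
    [0, 2, 0, 0, 0, 0],
    [0, 0, 0, 0, 0, 0],
    [0, 0, 0, 0, 0, 0],
  ],
)

```text
t: 5.6
tool_pos: [0.405, -0.0004, 0.018]
tool_rot: [-1.571, -0.001, -0.001]
contact_force: [-5.9, 1.6, 11.5]
opening: 0.0216
```

Call:
jog_arm(
  moves=[
    [0, 0, 0, 0, 0, 0],
    [0, 0, 0, 0, 0, 0],
    [0, 0, 0, 0, 0, 0],
    [0, -30, 0, 0, 0, 0],
    [0, -40, 0, 0, 0, 0],
    [30, -40, 0, 0, 0, 0],
    [30, -40, 0, 0, 0, 0],
    [30, -35, 0, 0, 0, 0],
    [30, 0, 0, 0, 0, 0],
    [0, 0, 0, 0, 0, 0],
    [0, 0, 0, 0, 0, 0],
  ],
  grip=50,
)

```text
t: 6.7
tool_pos: [0.5235, -0.0002, 0.1996]
tool_rot: [-1.571, 0.001, 0.002]
contact_force: [-0.8, -0.1, -0.9]
opening: 0.05
```

Run:
```python
from h import *
im,T=shot('wrist','w4'); go(.524,.0,.2)
cc=im[:,:,::-1].copy()
cv2.imwrite('pics/w4c.png',cc)
for y in(.054,-.06): print(w2p('wrist',[[.625,y,.062],[.625,y,.042]],T).round(1))
```

```text
t 6.75 tcp [ 5.228e+02 -1.000e-01  1.992e+02] turn [-0.0003  0.0002 -0.0023] shift [ 1.2 -0.8  0.1] F [ 0.5  0.3 -0.6] op 49.8
[[309.3 276.7]
 [306.2 266.8]]
[[197.4 276.6]
 [200.7 266.7]]
```

View pics/w4c.png

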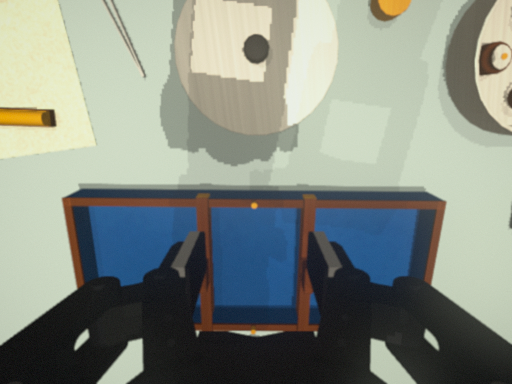

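Wrist view: lid flat at (256,48), dividers crossing the near rim at (309,200) and (203,200), and tray near corners at (65,200) and (444,202). The two dividers' near ends give good y values.

Run:
```python
from h import *
T=pose('wrist')
print(p2w('wrist',[[65,199],[444,201]],.038,T).round(4))
print(p2w('wrist',[[309,196],[203,196],[310,326],[206,326]],.042,T).round(4))
print('tabs top',p2w('top',[[240.75,179.5],[274,179.5]],.055).round(4))
```

```text
[[ 0.5489 -0.1968  0.038 ]
 [ 0.5508  0.1936  0.038 ]]
[[ 0.5443  0.0532  0.042 ]
 [ 0.5444 -0.0537  0.042 ]
 [ 0.7     0.0618  0.042 ]
 [ 0.7    -0.0575  0.042 ]]
tabs top [[ 0.6127  0.0514  0.055 ]
 [ 0.6135 -0.0575  0.055 ]]
```

Call:
jog_arm(
  moves=[
    [34, 20, 18, 0, 0, 0],
    [34, 20, 18, 0, 0, 0],
    [34, 20, 18, 0, 0, 0],
    [0, 40, 1, 0, 0, 0],
    [0, 40, 0, 0, 0, 0],
    [0, 14, 0, 0, 0, 0],
    [0, 0, 0, 0, 0, 0],
    [0, 0, 0, 0, 0, 0],
  ],
  grip=45,
)

```text
t: 7.55
tool_pos: [0.6261, 0.0547, 0.0479]
tool_rot: [-1.571, -0.001, -0.002]
contact_force: [0.9, 0.1, 0.6]
opening: 0.0451
```

Call:
jog_arm(
  moves=[
    [0, 0, 0, 0, 0, 0],
    [0, 0, 0, 0, 0, 0],
    [0, 0, 0, 0, 0, 0],
    [0, 0, 0, 0, 0, 0],
    [0, 0, 0, 0, 0, 0],
    [0, 0, 14, 0, 0, 0],
    [0, 0, 14, 0, 0, 0],
    [0, 0, 14, 0, 0, 0],
    [0, 0, 14, 0, 0, 0],
    [0, 0, 0, 0, 0, 0],
    [0, 0, 0, 0, 0, 0],
  ],
  grip=2,
  grip_force=40,
)

```text
t: 8.65
tool_pos: [0.6276, 0.1117, 0.0489]
tool_rot: [-1.569, -0.004, -0.004]
contact_force: [1.8, 1.3, 5.7]
opening: 0.0088
```

Call:
jog_arm(
  moves=[
    [0, 0, 0, 0, 0, 0],
    [0, 0, 0, 0, 0, 0],
    [0, 0, 0, 0, 0, 0],
    [0, -40, 0, 0, 0, 0],
    [0, 0, -42, 0, 0, 0],
    [0, 0, -42, 0, 0, 0],
    [0, 0, -42, 0, 0, 0],
    [0, 0, -42, 0, 0, 0],
    [0, 40, 0, 0, 0, 0],
    [0, 0, 0, 0, 0, 0],
  ],
  grip=40,
)

```text
t: 9.65
tool_pos: [0.6213, -0.0579, 0.0407]
tool_rot: [-1.569, 0.01, 0.006]
contact_force: [-1.1, -0.4, -1.8]
opening: 0.0399
```

Call:
jog_arm(
  moves=[
    [0, 0, 0, 0, 0, 0],
    [0, 0, 0, 0, 0, 0],
    [0, 0, 0, 0, 0, 0],
    [0, 0, 0, 0, 0, 0],
    [0, 0, 0, 0, 0, 0],
    [0, 0, -15, 0, 0, 0],
    [0, 0, -15, 0, 0, 0],
    [0, 0, -16, 0, 0, 0],
    [0, 0, -16, 0, 0, 0],
    [0, 0, 0, 0, 0, 0],
    [0, 0, 0, 0, 0, 0],
  ],
  grip=2,
)

```text
t: 10.75
tool_pos: [0.6259, -0.1214, 0.0477]
tool_rot: [-1.573, 0.0, -0.001]
contact_force: [-4.0, -2.2, 5.9]
opening: 0.0087
```

Call:
jog_arm(
  moves=[
    [0, 0, 0, 0, 0, 0],
    [0, 0, 0, 0, 0, 0],
    [0, 0, 0, 0, 0, 0],
    [0, -40, 0, 0, 0, 0],
    [0, -40, 0, 0, 0, 0],
    [-20, -40, -10, 0, 0, 0],
    [-40, -20, -30, 0, -0.14, 0],
    [0, 0, 0, 0, -0.145, 0],
    [0, 0, 0, 0, -0.145, 0],
    [0, 0, 0, 0, -0.145, 0],
    [0, 0, 0, 0, -0.145, 0],
    [0, 0, 0, 0, -0.145, 0],
  ],
  grip=60,
)

```text
t: 11.95
tool_pos: [0.5684, -0.1568, 0.1846]
tool_rot: [-1.461, -0.68, 0.681]
contact_force: [0.5, -0.1, -0.6]
opening: 0.0595
```

Call:
jog_arm(
  moves=[
    [0, 0, 0, 0, -0.145, 0],
    [0, 0, 0, 0, -0.145, 0],
    [0, 0, 0, 0, -0.145, 0],
    [0, 0, 0, 0, -0.145, 0],
    [0, 0, 0, 0, -0.126, 0],
    [0, 0, 0, 0, 0, 0],
    [0, 0, 0, 0, 0, 0],
  ],
)

```text
t: 12.65
tool_pos: [0.5929, -0.0603, 0.1772]
tool_rot: [-1.347, -1.026, 1.167]
contact_force: [-0.6, -0.1, 0.1]
opening: 0.0597
```

Run:
```python
from h import *
im,T=shot('top','t5');go(.46,-.305,.1,np.pi/2);print(ctrl.get_obs()['q'].round(2))
w,Tw=shot('wrist','w5')
cv2.imwrite('pics/m5.png',np.hstack([cv2.resize(im[130:290,130:400,::-1],(400,237)),cv2.resize(w[:,:,::-1],(316,237))]))
h=cv2.cvtColor(im,cv2.COLOR_RGB2HSV)
m=((h[...,0]>12)&(h[...,0]<25)&(h[...,1]>150)&(h[...,2]>100)).astype('uint8')
n,l,st,ce=cv2.connectedComponentsWithStats(m)
for i in range(1,n):
  if st[i,4]>60:
    r=cv2.minAreaRect(np.argwhere(l==i)[:,::-1].astype('float32'));b=cv2.boxPoints(r);print(r,p2w('top',[r[0]],.022).round(4))
    print(p2w('top',b,.022).round(4).tolist())
```

```text
t 12.7 tcp [592.9 -61.2 177.5] turn [-0.0141 -0.1659 -0.1031] shift [-243.8   77.5  132.9] F [ 0.1 -0.4  0. ] op 59.9
[-0.18  0.03  1.73 -0.11  1.39 -3.13]
((64.5000228881836, 143.00001525878906), (23.33452033996582, 26.16295051574707), 45.0) [[0.7491 0.6721 0.022 ]]
[[0.7457, 0.7359, 0.022], [0.8142, 0.6763, 0.022], [0.7525, 0.6091, 0.022], [0.6854, 0.6683, 0.022]]
((126.0, 174.0), (10.0, 10.0), 90.0) [[0.6378 0.4433 0.022 ]]
[[0.6553, 0.462, 0.022], [0.6554, 0.4273, 0.022], [0.6204, 0.4248, 0.022], [0.6202, 0.4592, 0.022]]
((347.99432373046875, 227.1302032470703), (52.12466812133789, 3.1274802684783936), 2.4895529747009277) [[ 0.4618 -0.3037  0.022 ]]
[[0.4601, -0.2167, 0.022], [0.4704, -0.2175, 0.022], [0.4635, -0.3914, 0.022], [0.4531, -0.3904, 0.022]]
```

View pics/m5.png

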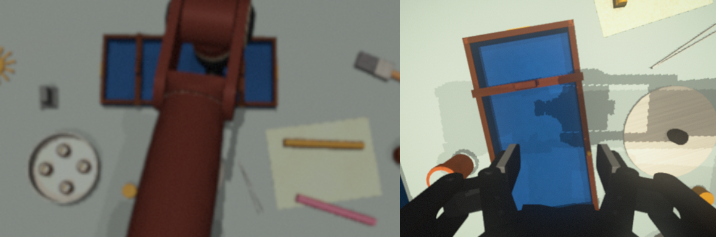

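Joint 6 reached its limit at -3.13 turning that way, so I'll use yaw -90° instead. The dividers are now apart: one is visible at (138,70) in the left panel, and the other has moved towards the right end.

Call:
jog_arm(
  moves=[
    [0, 0, 0, -0.014, 0, -0.1],
    [0, 0, 0, 0, 0.148, 0],
    [0, 0, 0, 0, 0.148, 0],
    [0, 0, 0, 0, 0.148, 0],
    [0, 0, 0, 0, 0.148, 0],
    [0, 0, 0, 0, 0.148, 0],
    [0, 0, 0, 0, 0.148, 0],
    [0, 0, 0, 0, 0.148, 0],
    [0, 0, 0, 0, 0.148, 0],
    [0, 0, 0, 0, 0.148, 0],
    [0, 0, 0, 0, 0.148, 0],
    [0, 0, 0, 0, 0.148, 0],
  ],
)

```text
t: 13.95
tool_pos: [0.596, -0.0468, 0.1775]
tool_rot: [-1.583, 0.198, -0.21]
contact_force: [-0.4, 0.2, 0.1]
opening: 0.0601
```

Call:
jog_arm(
  moves=[
    [0, 0, 0, 0, 0.148, 0],
    [0, 0, 0, 0, 0.148, 0],
    [0, 0, 0, 0, 0.148, 0],
    [0, 0, 0, 0, 0.148, 0],
    [0, 0, 0, 0, 0.148, 0],
    [0, 0, 0, 0, 0.148, 0],
    [0, 0, 0, 0, 0.148, 0],
    [0, 0, 0, 0, 0.148, 0],
    [0, 0, 0, 0, 0.148, 0],
    [0, 0, 0, 0, 0, 0],
  ],
)

```text
t: 14.95
tool_pos: [0.596, -0.0466, 0.1775]
tool_rot: [-1.215, 1.204, -1.238]
contact_force: [-0.1, -0.3, 0.5]
opening: 0.0598
```

Run:
```python
from h import *
go(.462,-.301,.15,-np.pi/2-.04);print(ctrl.get_obs()['q'].round(2))
```

```text
t 14.95 tcp [596.  -46.6 177.5] turn [-0.0059  0.0265  0.0222] shift [ 259.6   27.5 -123.7] F [-0.1 -0.3  0.5] op 59.8
[-0.19  0.02  1.73 -0.02  1.37 -0.18]
```

Call:
jog_arm(
  moves=[
    [0, 0, 0, -0.006, 0.0265, 0.022],
    [37, 4, -18, 0, 0, 0],
    [37, 4, -18, 0, 0, 0],
    [37, 4, -18, 0, 0, 0],
    [37, 4, -18, 0, 0, 0],
    [37, 4, -18, 0, 0, 0],
    [37, 4, -17, 0, 0, 0],
    [37, 4, -17, 0, 0, 0],
    [0, 0, 0, 0, 0, 0],
    [0, 0, 0, 0, 0, 0],
  ],
)

```text
t: 15.95
tool_pos: [0.4617, -0.3002, 0.1494]
tool_rot: [-1.19, 1.239, -1.238]
contact_force: [0.2, 1.3, 0.3]
opening: 0.0596
```

```bash
cat > mw.py <<'E'
from h import *
w,T=shot('wrist','w6');go(.462,-.301,.0075,-np.pi/2-.04)
h=cv2.cvtColor(w,cv2.COLOR_RGB2HSV)
m=((h[...,0]>10)&(h[...,0]<28)&(h[...,1]>150)&(h[...,2]>150)).astype('uint8')
n,l,st,ce=cv2.connectedComponentsWithStats(m)
for i in range(1,n):
  if st[i,4]>150:
    r=cv2.minAreaRect(np.argwhere(l==i)[:,::-1].astype('float32'));b=cv2.boxPoints(r);print(st[i],p2w('wrist',[r[0]],.0245,T).round(4))
    print(p2w('wrist',b,.0245,T).round(4).tolist())
cv2.imwrite('pics/w6c.png',cv2.resize(w[:,:,::-1],(400,300)))
E
python3 mw.py
```

```text
t 16.0 tcp [ 462.2 -299.4  149.5] turn [ 0.0001  0.0016 -0.0008] shift [  1.6 142.   -0.2] F [ 0.7 -0.3 -0.3] op 60.1
[440  57  42   5 170] [[ 0.6309 -0.2031  0.0245]]
[[0.6141, -0.201, 0.0245], [0.6473, -0.2021, 0.0245], [0.6478, -0.2052, 0.0245], [0.6144, -0.2041, 0.0245]]
[258  86   8  87 649] [[ 0.4688 -0.2525  0.0245]]
[[0.4672, -0.2178, 0.0245], [0.4729, -0.218, 0.0245], [0.4706, -0.2899, 0.0245], [0.4645, -0.2896, 0.0245]]
[255 218  12  61 651] [[ 0.4641 -0.363   0.0245]]
[[0.4601, -0.3326, 0.0245], [0.4702, -0.333, 0.0245], [0.4683, -0.3952, 0.0245], [0.4576, -0.3947, 0.0245]]
[388 356  22  28 246] [[ 0.6077 -0.5142  0.0245]]
[[0.5958, -0.5289, 0.0245], [0.6112, -0.4936, 0.0245], [0.6194, -0.4999, 0.0245], [0.6041, -0.5356, 0.0245]]
```

View pics/w6c.png

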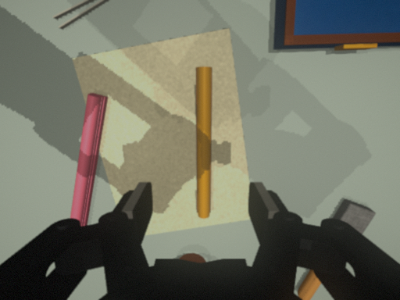

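The gold moulding lies under the tool at (204,140), with the pink one well to the side at (90,160). Descending and gripping.

Call:
jog_arm(
  moves=[
    [4, 35, 2, 0, 0, 0],
    [3, 35, 2, 0, 0, 0],
    [0, 35, 0, 0, 0, 0],
    [0, 30, 0, 0, 0, 0],
    [0, 7, 0, 0, 0, 0],
    [0, 0, 0, 0, 0, 0],
    [0, 0, 0, 0, 0, 0],
  ],
  grip=50,
)

```text
t: 16.7
tool_pos: [0.4674, -0.3068, 0.0092]
tool_rot: [-1.192, 1.234, -1.238]
contact_force: [0.4, 0.1, 0.7]
opening: 0.0503
```

Call:
jog_arm(
  moves=[
    [0, 0, 0, 0, 0, 0],
    [0, 0, 0, 0, 0, 0],
    [0, 0, 0, 0, 0, 0],
    [0, 0, 0, 0, 0, 0],
    [0, 0, 0, 0, 0, 0],
    [0, 0, 0, 0, 0, 0],
    [0, -20, 0, 0, 0, 0],
    [0, -40, 0, 0, 0, 0],
    [0, -40, 0, 0, 0, 0],
    [0, 0, 0, 0, 0, 0],
    [0, 0, 0, 0, 0, 0],
  ],
  grip=5,
  grip_force=60,
)

```text
t: 17.8
tool_pos: [0.4665, -0.3069, 0.1087]
tool_rot: [-1.191, 1.235, -1.239]
contact_force: [0.0, 0.0, -1.2]
opening: 0.0163
```

Run:
```python
from h import *
go(.628,-.005,.11,-np.pi/2+.01)
```

```text
t 17.8 tcp [ 466.5 -306.9  108.7] turn [-0.0016 -0.0481  0.0018] shift [-300.3   -1.3  164.5] F [ 0.   0.  -1.2] op 16.3
```

Call:
jog_arm(
  moves=[
    [-10, 0, 10, 0, -0.048, 0],
    [-37, 0, 20, 0, 0, 0],
    [-37, 0, 20, 0, 0, 0],
    [-37, 0, 20, 0, 0, 0],
    [-37, 0, 20, 0, 0, 0],
    [-37, 0, 20, 0, 0, 0],
    [-37, 0, 20, 0, 0, 0],
    [-37, 0, 20, 0, 0, 0],
    [-31, 0, 14, 0, 0, 0],
    [0, 0, 0, 0, 0, 0],
    [0, 0, 0, 0, 0, 0],
  ],
)

```text
t: 18.9
tool_pos: [0.6263, -0.0038, 0.1049]
tool_rot: [-1.219, 1.203, -1.197]
contact_force: [0.3, 0.0, -0.8]
opening: 0.0164
```

Run:
```python
from h import *
w,T=shot('wrist','w7');go(.628,-.005,.016,-np.pi/2+.01)
t,_=shot('top','t7');cv2.imwrite('pics/m7.png',np.hstack([cv2.resize(w[:,:,::-1],(400,300)),cv2.resize(t[130:290,130:343,::-1],(400,300))]))
```

```text
t 18.95 tcp [626.2  -4.7 105.2] turn [ 0.0041  0.0017 -0.0002] shift [ 0.3 89.2  1.8] F [ 0.5  0.4 -0.9] op 16.3
```

View pics/m7.png

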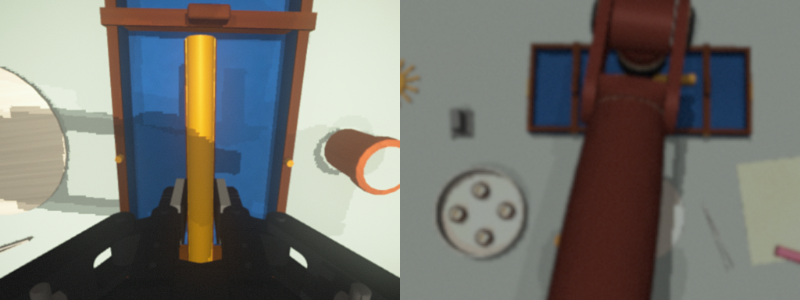

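The moulding lines up with the bay and its end clears the left divider (208,15). Lowering it.

Call:
jog_arm(
  moves=[
    [0, 35, 0, 0, 0, 0],
    [0, 35, 0, 0, 0, 0],
    [0, 14, 0, 0, 0, 0],
    [0, 4, 0, 0, 0, 0],
    [0, 2, 0, 0, 0, 0],
    [0, 0, 0, 0, 0, 0],
    [0, 0, 0, 0, 0, 0],
  ],
)

```text
t: 19.7
tool_pos: [0.6288, -0.0055, 0.0193]
tool_rot: [-1.212, 1.2, -1.203]
contact_force: [-0.2, -0.2, -0.2]
opening: 0.016
```

Call:
jog_arm(
  moves=[
    [0, 2, 0, 0, 0, 0],
    [0, 1, 0, 0, 0, 0],
    [0, 0, 0, 0, 0, 0],
  ],
)

```text
t: 20.0
tool_pos: [0.6281, -0.0053, 0.0154]
tool_rot: [-1.214, 1.201, -1.202]
contact_force: [-1.0, 0.5, 3.4]
opening: 0.0166
```

Call:
jog_arm(
  moves=[
    [0, 0, 0, 0, 0, 0],
    [0, 0, 0, 0, 0, 0],
    [0, 0, 0, 0, 0, 0],
    [0, -40, 0, 0, 0, 0],
    [0, -40, 0, 0, 0, 0],
    [0, -40, 0, 0, 0, 0],
    [0, -40, 0, 0, -0.147, 0],
    [0, 0, 0, 0, -0.147, 0],
    [0, 0, 0, 0, -0.147, 0],
    [0, 0, 0, 0, -0.147, 0],
    [0, 0, 0, 0, -0.147, 0],
    [0, 0, 0, 0, -0.147, 0],
  ],
  grip=50,
)

```text
t: 21.2
tool_pos: [0.6272, -0.0052, 0.1739]
tool_rot: [-1.506, 0.527, -0.526]
contact_force: [0.3, -0.3, -0.2]
opening: 0.0501
```

Call:
jog_arm(
  moves=[
    [0, 0, 0, 0, -0.147, 0],
    [0, 0, 0, 0, -0.147, 0],
    [0, 0, 0, 0, -0.147, 0],
    [0, 0, 0, 0, -0.147, 0],
    [0, 0, 0, 0, -0.091, 0],
    [0, 0, 40, 0, 0, 0],
    [0, 0, 40, 0, 0, 0],
    [-10, 0, 40, 0, 0, 0],
    [-10, 0, 40, 0, 0, 0],
    [-20, 0, 40, 0, 0, 0],
    [0, 0, 40, 0, 0, 0],
    [0, 0, 0, 0, 0, 0],
  ],
  grip=60,
)

```text
t: 22.4
tool_pos: [0.5862, 0.2388, 0.1741]
tool_rot: [-1.569, -0.004, 0.005]
contact_force: [-0.3, -0.2, -0.3]
opening: 0.0602
```

Run:
```python
from h import *
w,T=shot('wrist','w8');go(.566,.320,.03,0)
t,_=shot('top','t8');cv2.imwrite('pics/m8.png',np.hstack([cv2.resize(w[:,:,::-1],(400,300)),cv2.resize(t[130:290,130:343,::-1],(400,300))]))
```

```text
t 22.45 tcp [586.7 236.7 174. ] turn [ 0.0002  0.0039 -0.0009] shift [-20.7 144.   83.3] F [ 0.1 -0.3 -0. ] op 60.0
```

View pics/m8.png

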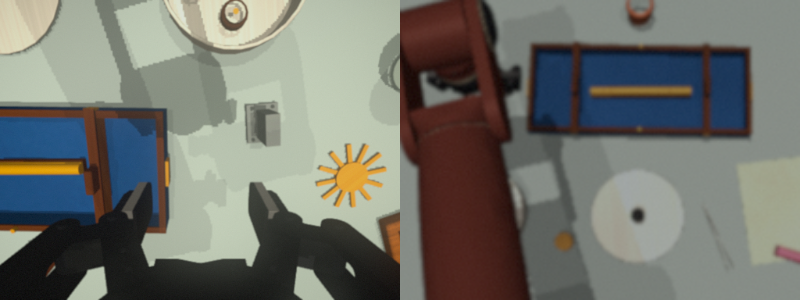

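Moulding lies flat between the dividers. The stand's web top is around (268,128) in the left panel, and its foot corners are at (246,103), (278,101) and (248,143). Measuring it.

Run:
```python
from h import *
T=pose('wrist')
c=cv2.imread('pics/w8.png')[115:200,290:390]
cv2.imwrite('pics/st.png',cv2.resize(c,None,fx=6,fy=6,interpolation=cv2.INTER_CUBIC))
print(p2w('wrist',np.array([[246,103],[278,101],[248,143]])*1.28,.008,T).round(4).tolist())
```

```text
[[0.5456, 0.2926, 0.008], [0.543, 0.3326, 0.008], [0.5974, 0.298, 0.008]]
```

View pics/st.png

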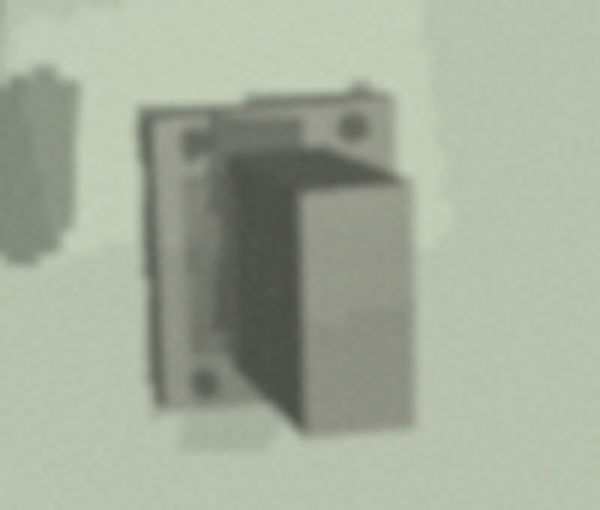

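The web's top face is at crop (303,190) to (413,430).

Run:
```python
from h import *
T=pose('wrist')
P=p2w('wrist',np.array([[303,190],[410,180],[303,433],[413,428]])/6+[290,115],.055,T);print(P.round(4).tolist(),P.mean(0))
F=p2w('wrist',np.array([[150,115],[393,98],[165,405]])/6+[290,115],.008,T);print(F.round(4).tolist(),(F[1]+F[2])/2)
go(*P.mean(0)[:2],.034)
```

```text
[[0.5537, 0.3061, 0.055], [0.5523, 0.321, 0.055], [0.5891, 0.3088, 0.055], [0.5883, 0.3248, 0.055]] [0.57084568 0.31516005 0.055     ]
[[0.5478, 0.2928, 0.008], [0.545, 0.3325, 0.008], [0.5968, 0.298, 0.008]] [0.57089437 0.31525152 0.008     ]
t 22.5 tcp [587.1 235.3 174. ] turn [ 0.0006  0.002  -0.001 ] shift [-16.2 140.   79.9] F [ 0.1 -0.5 -0.4] op 59.8
```

Call:
jog_arm(
  moves=[
    [-8, 0, 40, 0, 0, 0],
    [-8, 0, 40, 0, 0, 0],
    [0, 0, 0, 0, -0.088, 0],
    [0, 40, 0, 0, 0, 0],
    [0, 40, 0, 0, 0, 0],
    [0, 40, 0, 0, 0, 0],
    [0, 30, 0, 0, 0, 0],
    [0, 0, 0, 0, 0, 0],
    [0, 0, 0, 0, 0, 0],
  ],
  grip=50,
)

```text
t: 23.4
tool_pos: [0.5717, 0.3136, 0.0243]
tool_rot: [-1.57, -0.067, 0.069]
contact_force: [0.6, 0.4, 0.1]
opening: 0.0497
```

Call:
jog_arm(
  moves=[
    [0, 0, 0, 0, 0, 0],
    [0, 0, 0, 0, 0, 0],
    [0, 0, 0, 0, 0, 0],
    [0, 0, 0, 0, 0, 0],
    [0, 0, 0, 0, 0, 0],
    [0, 0, 0, 0, 0, 0],
    [0, -20, 0, 0, 0, 0],
    [0, -40, 0, 0, 0, 0],
    [0, -40, 0, 0, 0, 0],
    [0, -10, 0, 0, 0.08, 0],
    [0, 0, 0, 0, 0, 0],
  ],
  grip=4,
  grip_force=60,
)

```text
t: 24.5
tool_pos: [0.5731, 0.3155, 0.1381]
tool_rot: [-1.569, -0.011, 0.003]
contact_force: [1.0, 0.1, -1.2]
opening: 0.0151
```

Run:
```python
from h import *
go(.593,-.159,.14,.01)
```

```text
t 24.5 tcp [573.1 315.5 138.1] turn [-0.0022 -0.0015  0.0052] shift [  15.2   -1.9 -474.7] F [ 1.   0.1 -1.2] op 15.1
```

Call:
jog_arm(
  moves=[
    [2, 0, -40, 0, 0, 0],
    [2, 0, -40, 0, 0, 0],
    [2, 0, -40, 0, 0, 0],
    [2, 0, -40, 0, 0, 0],
    [2, 0, -40, 0, 0, 0],
    [2, 0, -40, 0, 0, 0],
    [2, 0, -40, 0, 0, 0],
    [1, 0, -40, 0, 0, 0],
    [1, 0, -40, 0, 0, 0],
    [1, 0, -40, 0, 0, 0],
    [1, 0, -40, 0, 0, 0],
    [1, 0, -34, 0, 0, 0],
  ],
)

```text
t: 25.7
tool_pos: [0.5928, -0.1606, 0.1321]
tool_rot: [-1.57, -0.004, 0.01]
contact_force: [-0.0, -0.1, -0.6]
opening: 0.015
```

Call:
jog_arm(
  moves=[
    [0, 0, 0, 0, 0, 0],
    [0, 0, 0, 0, 0, 0],
    [0, 0, 0, 0, 0, 0],
  ],
)

```text
t: 26.0
tool_pos: [0.5935, -0.1579, 0.1329]
tool_rot: [-1.57, -0.005, 0.01]
contact_force: [0.2, -0.2, -0.8]
opening: 0.0152
```

Run:
```python
from h import *
w,T=shot('wrist','w9');go(.593,-.159,.030,.01)
cv2.imwrite('pics/w9c.png',cv2.resize(w[:,:,::-1],(512,384)))
```

```text
t 26.05 tcp [ 593.8 -157.7  133.3] turn [-0.0009  0.0001 -0.0021] shift [ -0.8 103.3  -1.2] F [-1.  -0.  -1.1] op 14.8
```

View pics/w9c.png

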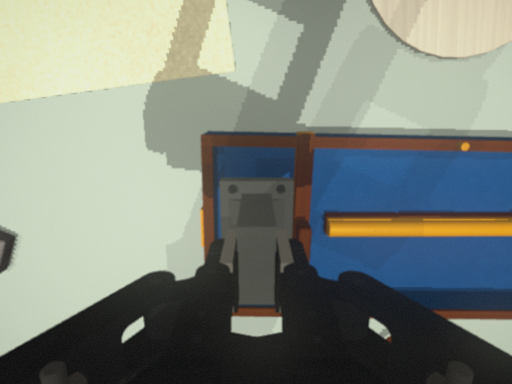

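The stand is centred over the right bay: foot spans 219–294 px and the bay 215–297 px. Lowering it.

Call:
jog_arm(
  moves=[
    [0, 30, 0, 0, 0, 0],
    [0, 30, 0, 0, 0, 0],
    [0, 25, 0, 0, 0, 0],
    [0, 13, 0, 0, 0, 0],
    [0, 4, 0, 0, 0, 0],
    [0, 0, 0, 0, 0, 0],
    [0, 0, 0, 0, 0, 0],
  ],
)

```text
t: 26.75
tool_pos: [0.595, -0.1586, 0.0331]
tool_rot: [-1.571, -0.008, 0.006]
contact_force: [0.0, 0.9, -0.0]
opening: 0.0148
```

Call:
jog_arm(
  moves=[
    [0, 2, 0, 0, 0, 0],
    [0, 0, 0, 0, 0, 0],
    [0, 0, 0, 0, 0, 0],
  ],
)

```text
t: 27.05
tool_pos: [0.5951, -0.1586, 0.033]
tool_rot: [-1.57, -0.007, 0.007]
contact_force: [-5.4, 4.2, 10.8]
opening: 0.0154
```

Call:
jog_arm(
  moves=[
    [0, 0, 0, 0, 0, 0],
    [0, 0, 0, 0, 0, 0],
    [0, 0, 0, 0, 0, 0],
    [0, -30, 0, 0, 0, 0],
    [0, -40, 0, 0, 0, 0],
    [0, -40, 0, 0, 0, 0],
    [0, -30, 0, 0, 0.01, 0],
    [-16, 0, 40, 0, 0, 0],
    [-16, 0, 40, 0, 0, 0],
    [-16, 0, 40, 0, 0, 0],
    [-16, 0, 40, 0, 0, 0],
    [-16, 0, 40, 0, 0, 0],
  ],
  grip=27,
)

```text
t: 28.25
tool_pos: [0.5137, 0.0424, 0.1701]
tool_rot: [-1.571, 0.002, -0.001]
contact_force: [1.0, 0.3, -0.2]
opening: 0.0267
```

Call:
jog_arm(
  moves=[
    [-20, 0, 40, 0, 0, 0],
    [-20, 0, 40, 0, 0, 0],
    [-20, 0, 40, 0, 0, 0],
    [-20, 0, 40, 0, 0, 0],
    [-20, 0, 40, 0, 0, 0],
    [-30, 0, 30, 0, 0, 0],
    [0, 0, 0, 0, 0, 0],
    [0, 0, 0, 0, 0, 0],
  ],
  grip=50,
)

```text
t: 29.05
tool_pos: [0.3846, 0.2716, 0.1702]
tool_rot: [-1.571, -0.0, 0.001]
contact_force: [0.5, 0.1, -0.5]
opening: 0.0499
```

Run:
```python
from h import *
w,T=shot('wrist','w10');go(.404,.274,.012,0)
cv2.imwrite('pics/w10c.png',w[:,:,::-1])
t,_=shot('top','t10')
```

```text
t 29.1 tcp [385.2 271.  170.3] turn [ 0.0005 -0.0014 -0.0002] shift [ 18.8 158.3   3. ] F [-0.3  0.  -0. ] op 50.0
```

View pics/w10c.png

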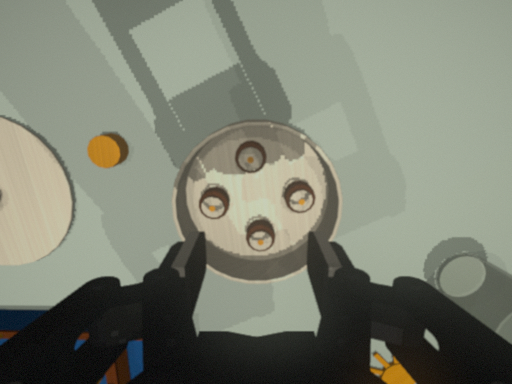

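Four bun tops: (251,158), (213,204), (299,198), and (261,238).

Run:
```python
from h import *
T=pose('wrist');go(.404,.274,.012,0)
print(p2w('wrist',[[251,158],[213,204],[299,198],[261,238]],.034,T).round(4).tolist())
print(p2w('wrist',[[173,200],[341,200],[258,122],[258,282]],.046,T).round(4).tolist())
print(p2w('top',np.array([[480/400*213,190]]) if 0 else [[130+480*.5325,130+190*.533],[130+458*.5325,130+214*.533],[130+507*.5325,130+212*.533],[130+483*.5325,130+237*.533]],.034) .round(3).tolist() if 0 else '')
```

```text
t 29.15 tcp [385.6 270.7 170.4] turn [ 0.0004 -0.0026 -0.0003] shift [ 18.4 158.4   3.3] F [ 0.1 -0.2  0.4] op 50.2
[[0.3652, 0.2659, 0.034], [0.409, 0.2297, 0.034], [0.4032, 0.3108, 0.034], [0.444, 0.2752, 0.034]]
[[0.4012, 0.1955, 0.046], [0.4015, 0.347, 0.046], [0.3326, 0.2722, 0.046], [0.4852, 0.2722, 0.046]]
```

Buns A (0.365,0.266), B (0.409,0.230), C (0.403,0.311), D (0.444,0.275). Before moving them, I'll slide the left divider about 11 mm inward so a 2×2 group of buns fits easily. The moulding end is still clear of it.

Call:
jog_arm(
  moves=[
    [40, 0, -27, 0, 0, 0],
    [40, 0, -27, 0, 0, 0],
    [40, 0, -27, 0, 0, 0],
    [40, 0, -27, 0, 0, 0],
    [40, 0, -27, 0, 0, 0],
    [42, 0, -25, 0, 0, 0],
    [0, 40, 0, 0, 0, 0],
    [0, 40, 0, 0, 0, 0],
    [0, 40, 0, 0, 0, 0],
    [0, 4, 0, 0, 0, 0],
    [0, 0, 0, 0, 0, 0],
  ],
  grip=40,
)

```text
t: 30.25
tool_pos: [0.6261, 0.1095, 0.0451]
tool_rot: [-1.571, 0.006, -0.0]
contact_force: [0.5, 0.1, 0.2]
opening: 0.0398
```

Call:
jog_arm(
  moves=[
    [0, 0, 0, 0, 0, 0],
    [0, 0, 0, 0, 0, 0],
    [0, 0, 0, 0, 0, 0],
    [0, 0, 0, 0, 0, 0],
    [0, 0, 0, 0, 0, 0],
    [0, 0, -6, 0, 0, 0],
    [0, 0, -5, 0, 0, 0],
    [0, 0, 0, 0, 0, 0],
    [0, 0, 0, 0, 0, 0],
  ],
  grip=2,
  grip_force=40,
)

```text
t: 31.15
tool_pos: [0.629, 0.1, 0.0498]
tool_rot: [-1.571, -0.002, -0.005]
contact_force: [-1.1, -0.2, 7.1]
opening: 0.0087
```

Call:
jog_arm(
  moves=[
    [0, 0, 0, 0, 0, 0],
    [0, 0, 0, 0, 0, 0],
    [0, 0, 0, 0, 0, 0],
    [0, -40, 0, 0, 0, 0],
    [0, -40, 0, 0, 0, 0],
    [-40, -30, 28, 0, 0, 0],
    [-40, 0, 28, 0, 0, 0],
    [-40, 0, 28, 0, 0, 0],
    [-40, 0, 28, 0, 0, 0],
    [-40, 0, 28, 0, 0, 0],
    [-40, 0, 26, 0, 0, 0],
    [-20, 0, 0, 0, 0, 0],
  ],
  grip=44,
)

```text
t: 32.35
tool_pos: [0.369, 0.2645, 0.1521]
tool_rot: [-1.57, -0.0, 0.003]
contact_force: [0.7, -0.7, 0.3]
opening: 0.0444
```

Run:
```python
from h import *
go(.365,.266,.014,0)
```

```text
t 32.35 tcp [369.  264.5 152.1] turn [-0.0005  0.0023 -0.0018] shift [ -4.  138.1   1.5] F [ 0.7 -0.7  0.3] op 44.4
```

Call:
jog_arm(
  moves=[
    [-1, 40, 0, 0, 0, 0],
    [0, 40, 0, 0, 0, 0],
    [0, 40, 0, 0, 0, 0],
    [0, 16, 0, 0, 0, 0],
    [0, 6, 0, 0, 0, 0],
    [0, 0, 0, 0, 0, 0],
    [0, 0, 0, 0, 0, 0],
  ],
)

```text
t: 33.05
tool_pos: [0.3721, 0.2632, 0.0119]
tool_rot: [-1.57, 0.0, -0.003]
contact_force: [-0.3, 0.8, -0.4]
opening: 0.0441
```

Call:
jog_arm(
  moves=[
    [0, 0, 0, 0, 0, 0],
    [0, 0, 0, 0, 0, 0],
    [0, 0, 0, 0, 0, 0],
    [0, 0, 0, 0, 0, 0],
    [0, 0, 0, 0, 0, 0],
    [0, -30, 0, 0, 0, 0],
    [0, -40, 0, 0, 0, 0],
    [0, -40, 0, 0, 0, 0],
    [40, -20, -20, 0, 0, 0],
    [40, 0, -20, 0, 0, 0],
    [40, 0, -20, 0, 0, 0],
    [40, 0, -20, 0, 0, 0],
  ],
  grip=15,
  grip_force=40,
)

```text
t: 34.25
tool_pos: [0.5325, 0.1815, 0.1411]
tool_rot: [-1.57, 0.001, -0.002]
contact_force: [0.4, 0.7, -0.9]
opening: 0.0288
```

Call:
jog_arm(
  moves=[
    [40, 0, -21, 0, 0, 0],
    [0, 0, 0, 0, 0.149, 0],
    [0, 0, 0, 0, 0.149, 0],
    [0, 0, 0, 0, 0.149, 0],
    [0, 0, 0, 0, 0.149, 0],
    [0, 0, 0, 0, 0.149, 0],
    [0, 0, 0, 0, 0.149, 0],
    [0, 0, 0, 0, 0.149, 0],
    [0, 0, 0, 0, 0.149, 0],
    [0, 0, 0, 0, 0.149, 0],
    [0, 0, 0, 0, 0.149, 0],
    [0, 0, 0, 0, 0.08, 0],
  ],
)

```text
t: 35.45
tool_pos: [0.5708, 0.1613, 0.1405]
tool_rot: [-1.207, 1.214, -1.213]
contact_force: [0.4, 0.6, 0.5]
opening: 0.0289
```

Run:
```python
from h import *
go(.660,.165,.022,-np.pi/2)
```

```text
t 35.45 tcp [570.8 161.3 140.5] turn [ 0.0007 -0.0054  0.0001] shift [ -3.7 118.5  89.2] F [0.4 0.6 0.5] op 28.9
```

Call:
jog_arm(
  moves=[
    [1, 0, 30, 0, -0.005, 0],
    [0, 0, 30, 0, 0, 0],
    [0, 0, 29, 0, 0, 0],
    [0, 40, 0, 0, 0, 0],
    [0, 40, 0, 0, 0, 0],
    [0, 30, 0, 0, 0, 0],
    [0, 9, 0, 0, 0, 0],
    [0, 3, 0, 0, 0, 0],
    [0, 0, 0, 0, 0, 0],
    [0, 0, 0, 0, 0, 0],
  ],
)

```text
t: 36.45
tool_pos: [0.6617, 0.1609, 0.0212]
tool_rot: [-1.208, 1.204, -1.208]
contact_force: [-0.3, -0.1, 0.1]
opening: 0.0286
```

Run:
```python
from h import *
go(.660,.160,.018,-np.pi/2)
```

```text
t 36.45 tcp [661.7 160.9  21.2] turn [-0.0037  0.004  -0.0006] shift [ 0.9  3.2 -1.7] F [-0.3 -0.1  0.1] op 28.6
```

Call:
jog_arm(
  moves=[
    [0, 3, 0, 0, 0, 0],
    [0, 0, 0, 0, 0, 0],
    [0, 0, 0, 0, 0, 0],
    [0, 0, 0, 0, 0, 0],
    [0, -30, 0, 0, 0, 0],
    [0, -40, 0, 0, 0, 0],
    [0, -40, 0, 0, 0, 0],
    [-17, -10, -40, 0, 0, 0],
    [-17, 0, -40, 0, 0, 0],
    [-17, 0, -40, 0, 0, 0],
    [-18, 0, -40, 0, 0, 0],
    [0, 0, -40, 0, 0, 0],
  ],
  grip=43,
)

```text
t: 37.65
tool_pos: [0.4581, 0.2301, 0.1358]
tool_rot: [-1.211, 1.206, -1.204]
contact_force: [0.3, 0.1, 0.6]
opening: 0.0429
```

Call:
jog_arm(
  moves=[
    [0, 0, -40, 0, 0, 0],
    [0, 0, -13, 0, 0, 0],
    [0, 0, 0, 0, 0, 0],
    [0, 0, 0, 0, 0, 0],
    [0, 0, 0, 0, 0, 0],
  ],
)

```text
t: 38.15
tool_pos: [0.4078, 0.2286, 0.1361]
tool_rot: [-1.21, 1.206, -1.207]
contact_force: [-0.1, 0.4, -0.2]
opening: 0.0429
```

Run:
```python
from h import *
w,T=shot('wrist','w11');go(.409,.230,.014,-np.pi/2)
for p in ([.409,.230,.034],[.403,.311,.034],[.444,.275,.034]): print(w2p('wrist',[p],T).round(0))
go(.409,.230,.014,-np.pi/2)
cv2.imwrite('pics/w11c.png',w[:,:,::-1])
```

```text
t 38.2 tcp [407.8 228.5 135.9] turn [-0.      0.0033 -0.0001] shift [ -1.5 121.9   1.2] F [ 0.1 -0.5 -0.3] op 42.6
[[257. 189.]]
[[249.  84.]]
[[302. 133.]]
t 38.2 tcp [407.8 228.5 135.9] turn [-0.      0.0033 -0.0001] shift [ -1.5 121.9   1.2] F [ 0.1 -0.5 -0.3] op 42.6
```

View pics/w11c.png

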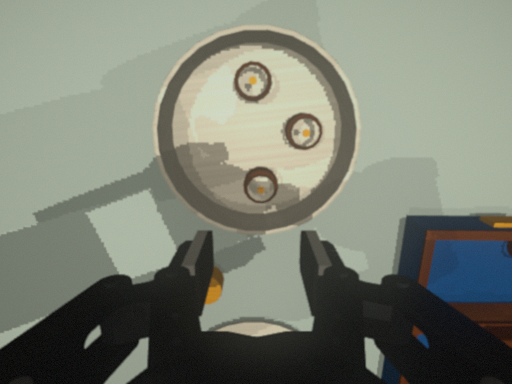

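Remaining bun tops at (261,187), (252,82) and (304,131), within about 3 mm of prediction. Picking B.

Call:
jog_arm(
  moves=[
    [-2, 30, 3, 0, 0, 0],
    [0, 40, 0, 0, 0, 0],
    [0, 40, 0, 0, 0, 0],
    [0, 12, 0, 0, 0, 0],
    [0, 0, 0, 0, 0, 0],
    [0, 0, 0, 0, 0, 0],
  ],
)

```text
t: 38.8
tool_pos: [0.4111, 0.231, 0.015]
tool_rot: [-1.209, 1.206, -1.207]
contact_force: [-0.1, 1.0, -0.2]
opening: 0.0432
```

Call:
jog_arm(
  moves=[
    [0, 0, 0, 0, 0, 0],
    [0, 0, 0, 0, 0, 0],
    [0, 0, 0, 0, 0, 0],
    [0, 0, 0, 0, 0, 0],
    [0, -30, 0, 0, 0, 0],
    [0, -40, 0, 0, 0, 0],
    [0, -40, 0, 0, 0, 0],
    [20, 0, 40, 0, 0, 0],
    [20, 0, 40, 0, 0, 0],
    [20, 0, 40, 0, 0, 0],
    [6, 0, 40, 0, 0, 0],
    [0, 0, 0, 0, 0, 0],
  ],
  grip=15,
)

```text
t: 40.0
tool_pos: [0.5737, 0.1637, 0.1239]
tool_rot: [-1.209, 1.207, -1.209]
contact_force: [-0.7, 0.3, -0.0]
opening: 0.0286
```

Call:
jog_arm(
  moves=[
    [0, 0, 20, 0, 0, 0],
    [0, 0, 0, 0, 0, 0],
    [0, 0, 0, 0, 0, 0],
  ],
)

```text
t: 40.3
tool_pos: [0.5891, 0.1656, 0.1237]
tool_rot: [-1.212, 1.207, -1.205]
contact_force: [-0.0, 0.5, -1.1]
opening: 0.0287
```

Run:
```python
from h import *
go(.593,.165,.018,-np.pi/2)
```

```text
t 40.3 tcp [589.1 165.6 123.7] turn [ 0.001   0.0043 -0.0001] shift [  0.6 105.7   3.9] F [-0.   0.5 -1.1] op 28.7
```

Call:
jog_arm(
  moves=[
    [1, 35, 9, 0, 0, 0],
    [0, 35, 0, 0, 0, 0],
    [0, 28, 0, 0, 0, 0],
    [0, 7, 0, 0, 0, 0],
    [0, 2, 0, 0, 0, 0],
    [0, 0, 0, 0, 0, 0],
    [0, 0, 0, 0, 0, 0],
  ],
)

```text
t: 41.0
tool_pos: [0.5987, 0.1647, 0.0175]
tool_rot: [-1.211, 1.205, -1.206]
contact_force: [0.0, -0.1, 0.1]
opening: 0.0287
```

Call:
jog_arm(
  moves=[
    [0, 0, 0, 0, 0, 0],
    [0, 0, 0, 0, 0, 0],
    [0, 0, 0, 0, 0, 0],
    [0, -30, 0, 0, 0, 0],
    [0, -40, 0, 0, 0, 0],
    [0, -40, 0, 0, 0, 0],
    [-36, 0, -40, 0, 0, 0],
    [-36, 0, -40, 0, 0, 0],
    [-36, 0, -40, 0, 0, 0],
    [-38, 0, -40, 0, 0, 0],
    [0, 0, -33, 0, 0, 0],
    [0, 0, 0, 0, 0, 0],
  ],
  grip=37,
)

```text
t: 42.2
tool_pos: [0.4139, 0.299, 0.1257]
tool_rot: [-1.216, 1.205, -1.203]
contact_force: [0.0, 0.4, 0.3]
opening: 0.0368
```

Call:
jog_arm(
  moves=[
    [0, 0, 0, 0, 0, 0],
    [0, 0, 0, 0, 0, 0],
  ],
  grip=43,
)

```text
t: 42.4
tool_pos: [0.4188, 0.2982, 0.1271]
tool_rot: [-1.21, 1.207, -1.207]
contact_force: [0.1, -0.2, -0.2]
opening: 0.0432
```

Run:
```python
from h import *
go(.405,.312,.014,-np.pi/2)
```

```text
t 42.4 tcp [418.8 298.2 127.1] turn [-0.0007  0.0031 -0.0003] shift [-13.8 113.1 -13.8] F [ 0.1 -0.2 -0.2] op 43.2
```

Call:
jog_arm(
  moves=[
    [-14, 0, -14, 0, 0, 0],
    [0, 35, 0, 0, 0, 0],
    [0, 35, 0, 0, 0, 0],
    [0, 35, 0, 0, 0, 0],
    [0, 8, 0, 0, 0, 0],
    [0, 0, 0, 0, 0, 0],
    [0, 0, 0, 0, 0, 0],
  ],
)

```text
t: 43.1
tool_pos: [0.4053, 0.3128, 0.0152]
tool_rot: [-1.208, 1.206, -1.207]
contact_force: [0.1, -0.3, 0.9]
opening: 0.043
```

Call:
jog_arm(
  moves=[
    [0, 0, 0, 0, 0, 0],
    [0, 0, 0, 0, 0, 0],
    [0, 0, 0, 0, 0, 0],
    [0, 0, 0, 0, 0, 0],
    [0, -30, 0, 0, 0, 0],
    [0, -40, 0, 0, 0, 0],
    [0, -40, 0, 0, 0, 0],
    [32, 0, 32, 0, 0, 0],
    [32, 0, 32, 0, 0, 0],
    [32, 0, 32, 0, 0, 0],
    [32, 0, 32, 0, 0, 0],
    [32, 0, 32, 0, 0, 0],
  ],
  grip=15,
)

```text
t: 44.3
tool_pos: [0.5653, 0.1517, 0.1241]
tool_rot: [-1.211, 1.206, -1.206]
contact_force: [-0.1, 2.1, -0.5]
opening: 0.0285
```

Call:
jog_arm(
  moves=[
    [28, 0, 33, 0, 0, 0],
    [0, 0, 0, 0, 0, 0],
    [0, 0, 0, 0, 0, 0],
    [0, 0, 0, 0, 0, 0],
  ],
)

```text
t: 44.7
tool_pos: [0.5965, 0.1258, 0.1234]
tool_rot: [-1.212, 1.207, -1.205]
contact_force: [-0.6, -0.2, -0.1]
opening: 0.0281
```

Run:
```python
from h import *
go(.598,.125,.017,-np.pi/2)
```

```text
t 44.7 tcp [596.5 125.8 123.4] turn [ 0.0012  0.0047 -0.0002] shift [  0.8 106.4   1.5] F [-0.6 -0.2 -0.1] op 28.1
```

Call:
jog_arm(
  moves=[
    [1, 35, 1, 0, 0, 0],
    [0, 35, 0, 0, 0, 0],
    [0, 28, 0, 0, 0, 0],
    [0, 7, 0, 0, 0, 0],
    [0, 2, 0, 0, 0, 0],
    [0, 0, 0, 0, 0, 0],
    [0, 0, 0, 0, 0, 0],
  ],
)

```text
t: 45.4
tool_pos: [0.5981, 0.125, 0.0173]
tool_rot: [-1.211, 1.205, -1.205]
contact_force: [-0.3, 1.0, -1.0]
opening: 0.0282
```

Call:
jog_arm(
  moves=[
    [0, 0, 0, 0, 0, 0],
    [0, 0, 0, 0, 0, 0],
    [0, 0, 0, 0, 0, 0],
    [0, -30, 0, 0, 0, 0],
    [0, -40, 0, 0, 0, 0],
    [0, -40, 0, 0, 0, 0],
    [-30, 0, -30, 0, 0, 0],
    [-30, 0, -30, 0, 0, 0],
    [-30, 0, -30, 0, 0, 0],
    [-30, 0, -30, 0, 0, 0],
    [-30, 0, -30, 0, 0, 0],
    [0, 0, 0, 0, -0.149, 0],
  ],
  grip=37,
)

```text
t: 46.6
tool_pos: [0.4444, 0.2761, 0.1263]
tool_rot: [-1.282, 1.092, -1.088]
contact_force: [-0.2, 0.3, -0.5]
opening: 0.0368
```

Call:
jog_arm(
  moves=[
    [0, 0, 0, 0, -0.149, 0],
    [0, 0, 0, 0, -0.149, 0],
    [0, 0, 0, 0, -0.149, 0],
    [0, 0, 0, 0, -0.149, 0],
    [0, 0, 0, 0, -0.149, 0],
    [0, 0, 0, 0, -0.149, 0],
    [0, 0, 0, 0, -0.149, 0],
    [0, 0, 0, 0, -0.149, 0],
    [0, 0, 0, 0, -0.149, 0],
    [0, 0, 0, 0, -0.08, 0],
    [0, 0, 0, 0, 0, 0],
    [0, 0, 0, 0, 0, 0],
  ],
  grip=44,
)

```text
t: 47.8
tool_pos: [0.4478, 0.2735, 0.1266]
tool_rot: [-1.571, -0.001, 0.001]
contact_force: [0.0, 1.1, 0.3]
opening: 0.0438
```

Run:
```python
from h import *
go(.445,.275,.014,0)
```

```text
t 47.8 tcp [447.8 273.5 126.6] turn [-0.      0.0013 -0.0005] shift [ -2.8 112.6   1.5] F [0.  1.1 0.3] op 43.8
```

Call:
jog_arm(
  moves=[
    [-3, 35, 1, 0, 0, 0],
    [0, 35, 0, 0, 0, 0],
    [0, 35, 0, 0, 0, 0],
    [0, 8, 0, 0, 0, 0],
    [0, 0, 0, 0, 0, 0],
    [0, 0, 0, 0, 0, 0],
  ],
)

```text
t: 48.4
tool_pos: [0.446, 0.2751, 0.0153]
tool_rot: [-1.57, -0.004, 0.001]
contact_force: [-0.5, -0.5, 1.3]
opening: 0.044
```

Call:
jog_arm(
  moves=[
    [0, 0, 0, 0, 0, 0],
    [0, 0, 0, 0, 0, 0],
    [0, 0, 0, 0, 0, 0],
    [0, 0, 0, 0, 0, 0],
    [0, -30, 0, 0, 0, 0],
    [0, -40, 0, 0, 0, 0],
    [0, -40, 0, 0, 0, 0],
    [35, 0, -25, 0, 0, 0],
    [35, 0, -25, 0, 0, 0],
    [35, 0, -25, 0, 0, 0],
    [35, 0, -25, 0, 0, 0],
    [35, 0, -25, 0, 0, 0],
  ],
  grip=15,
)

```text
t: 49.6
tool_pos: [0.6215, 0.149, 0.1241]
tool_rot: [-1.571, -0.003, 0.002]
contact_force: [0.2, 0.4, 0.2]
opening: 0.0285
```

Call:
jog_arm(
  moves=[
    [35, 0, -25, 0, 0.149, 0],
    [0, 0, 0, 0, 0.149, 0],
    [0, 0, 0, 0, 0.149, 0],
    [0, 0, 0, 0, 0.149, 0],
    [0, 0, 0, 0, 0.149, 0],
    [0, 0, 0, 0, 0.149, 0],
    [0, 0, 0, 0, 0.149, 0],
    [0, 0, 0, 0, 0.149, 0],
    [0, 0, 0, 0, 0.149, 0],
    [0, 0, 0, 0, 0.149, 0],
    [0, 0, 0, 0, 0.08, 0],
    [0, 0, 0, 0, 0, 0],
  ],
)

```text
t: 50.8
tool_pos: [0.6553, 0.1252, 0.1239]
tool_rot: [-1.211, 1.206, -1.206]
contact_force: [-0.5, 0.1, -0.7]
opening: 0.0283
```

Run:
```python
from h import *
go(.660,.125,.018,-np.pi/2)
```

```text
t 50.8 tcp [655.3 125.2 123.9] turn [ 0.      0.0042 -0.    ] shift [  0.2 105.9   4.7] F [-0.5  0.1 -0.7] op 28.3
```

Call:
jog_arm(
  moves=[
    [0, 35, 4, 0, 0, 0],
    [0, 35, 0, 0, 0, 0],
    [0, 28, 0, 0, 0, 0],
    [0, 7, 0, 0, 0, 0],
    [0, 2, 0, 0, 0, 0],
    [0, 0, 0, 0, 0, 0],
    [0, 0, 0, 0, 0, 0],
  ],
)

```text
t: 51.5
tool_pos: [0.6597, 0.1253, 0.0173]
tool_rot: [-1.211, 1.205, -1.206]
contact_force: [-0.1, -0.7, -0.1]
opening: 0.0281
```

Call:
jog_arm(
  moves=[
    [0, 0, 0, 0, 0, 0],
    [0, 0, 0, 0, 0, 0],
    [0, 0, 0, 0, 0, 0],
    [0, -30, 0, 0, 0, 0],
    [0, -40, 0, 0, 0, 0],
    [0, -40, 0, 0, 0, 0],
    [0, -40, -35, 0, -0.149, 0],
    [0, 0, 0, 0, -0.149, 0],
    [0, 0, 0, 0, -0.149, 0],
    [0, 0, 0, 0, -0.149, 0],
    [0, 0, 0, 0, -0.149, 0],
    [0, 0, 0, 0, -0.149, 0],
  ],
  grip=38,
)

```text
t: 52.7
tool_pos: [0.6262, 0.1251, 0.1642]
tool_rot: [-1.507, 0.522, -0.521]
contact_force: [0.5, -0.9, 0.0]
opening: 0.0378
```

Call:
jog_arm(
  moves=[
    [0, 0, 0, 0, -0.149, 0],
    [0, 0, 0, 0, -0.149, 0],
    [0, 0, 0, 0, -0.149, 0],
    [0, 0, 0, 0, -0.149, 0],
    [0, 0, 0, 0, -0.084, 0],
    [-40, 0, -15, 0, 0, 0],
    [-40, 0, -15, 0, 0, 0],
    [-40, 0, -15, 0, 0, 0],
    [0, 0, 0, 0, 0, 0],
    [0, 0, 0, 0, 0, 0],
  ],
  grip=50,
)

```text
t: 53.7
tool_pos: [0.5061, 0.079, 0.1643]
tool_rot: [-1.571, -0.006, 0.005]
contact_force: [0.1, -0.1, 1.3]
opening: 0.0498
```

Run:
```python
from h import *
w,T=shot('wrist','w12');t,_=shot('top','t12');go(.404,0,.1,0)
P=[('b1',.66,.166,.036),('b2',.598,.165,.036),('b3',.598,.125,.036),('b4',.66,.125,.036),('stand',.594,-.159,.061),('knob',.404,0,.036)]
def desc(im,cam,T=None):
  h=cv2.cvtColor(im,cv2.COLOR_RGB2HSV)
  for n,*p in P:
    u,v=w2p(cam,[p],T)[0].round().astype(int);
    if 3<u<508 and 3<v<380: print(cam,n,(u,v),h[v-1:v+2,u-1:u+2].reshape(-1,3).mean(0).round())
desc(w,'wrist',T);desc(t,'top')
# non-blue blobs in left bay (wrist)
h=cv2.cvtColor(w,cv2.COLOR_RGB2HSV)
dot=((h[...,0]>8)&(h[...,0]<28)&(h[...,1]>140)&(h[...,2]>120)).astype('uint8')
n,l,st,ce=cv2.connectedComponentsWithStats(dot)
for i in range(1,n):
  if st[i,4]>6: print(st[i],ce[i].round(1),p2w('wrist',[ce[i]],.036,T).round(3))
```

```text
t 53.8 tcp [507.7  79.3 165.1] turn [-0.0001  0.0073  0.0014] shift [-103.7   65.1  -79.3] F [ 0.2 -0.1  0.2] op 50.0
wrist b1 (np.int64(339), np.int64(326)) [114.  25.  29.]
wrist b2 (np.int64(343), np.int64(273)) [103.  17.  37.]
wrist b3 (np.int64(302), np.int64(273)) [ 35. 161. 200.]
wrist b4 (np.int64(299), np.int64(326)) [ 16. 169. 201.]
wrist knob (np.int64(160), np.int64(59)) [24. 42. 75.]
top b1 (np.int64(207), np.int64(167)) [80. 93. 59.]
top b2 (np.int64(207), np.int64(185)) [  5. 145.  86.]
top b3 (np.int64(219), np.int64(185)) [  5. 146.  87.]
top b4 (np.int64(219), np.int64(167)) [ 86. 106.  52.]
top stand (np.int64(305), np.int64(185)) [94. 55. 86.]
top knob (np.int64(256), np.int64(244)) [84. 36. 14.]
[296   0  39  28 875] [315.   11.6] [[0.368 0.124 0.036]]
[278 227   7   2   8] [281.2 227.1] [[0.55  0.103 0.036]]
[163 231   8   7  41] [166.5 234.1] [[ 0.558 -0.005  0.036]]
[369 252   4  11  16] [370.4 258. ] [[0.581 0.19  0.036]]
[374 255   2   8  11] [374.6 258.4] [[0.582 0.194 0.036]]
[301 272   5   5  20] [303.2 274.2] [[0.599 0.126 0.036]]
[121 284   6   2  10] [123.1 284.4] [[ 0.612 -0.053  0.036]]
[198 284  64  15 854] [228.8 291.6] [[0.619 0.052 0.036]]
[244 284  17   2  28] [253.1 284.4] [[0.611 0.077 0.036]]
[298 325   5   5  17] [300.2 326.8] [[0.661 0.126 0.036]]
```

Call:
jog_arm(
  moves=[
    [-35, 0, -26, 0, 0.006, 0],
    [-35, 0, -26, 0, 0, 0],
    [-33, 10, -27, 0, 0, 0],
    [0, 30, 0, 0, 0, 0],
    [0, 20, 0, 0, 0, 0],
    [0, 0, 0, 0, 0, 0],
    [0, 0, 0, 0, 0, 0],
    [0, 0, 0, 0, 0, 0],
  ],
)

```text
t: 54.6
tool_pos: [0.4055, -0.0002, 0.1059]
tool_rot: [-1.571, -0.003, 0.0]
contact_force: [0.1, 0.2, -0.3]
opening: 0.0498
```

Run:
```python
from h import *
w,T=shot('wrist','w13');t,_=shot('top','t13');go(.405,0,.016,0)
g=cv2.cvtColor(w,7);u=w2p('wrist',[[.404,0,.038]],T)[0];print('pred knob top',u.round(1))
x,y=u.astype(int);s=cv2.threshold(cv2.GaussianBlur(g[y-50:y+50,x-50:x+50],(3,3),0),50,255,1)[1]
n,l,st,ce=cv2.connectedComponentsWithStats(s)
for a,b in zip(st[1:],ce[1:]):
  if a[4]>150: print(a+[x-50,y-50,0,0,0],b+[x-50,y-50],p2w('wrist',[b+[x-50,y-50]],.036,T).round(4))
h=cv2.cvtColor(t,cv2.COLOR_RGB2HSV)
blue=((h[...,0]>100)&(h[...,0]<120)&(h[...,1]>120)).astype('uint8')
print('\n'.join(''.join('#' if b else '.' for b in r) for r in blue[152:206,196:320]))
```

```text
t 54.7 tcp [ 4.052e+02 -2.000e-01  1.058e+02] turn [0.0005 0.0017 0.0018] shift [-0.2 89.8  0.2] F [-0.1 -0.2 -0.5] op 50.0
pred knob top [256.6 200.6]
[242 183  28  22 431] [255.1136891  193.15777262] [[ 0.3991 -0.0011  0.036 ]]
............................................................................................................................
............................................................................................................................
............................................................................................................................
............................................................................................................................
............................................................................................................................
.......#####################.......############..##.####.#..................................................................
.......######################.....############################################################......####.############...
[... 5179 characters left out ...]
...........................................................................
............................................................................................................................
............................................................................................................................
............................................................................................................................
............................................................................................................................
............................................................................................................................
```

The top-camera mask shows four separate buns in the left bay, the moulding in the middle bay and the stand in the right bay. Now picking up the lid.

Call:
jog_arm(
  moves=[
    [0, 35, 0, 0, 0, 0],
    [0, 35, 0, 0, 0, 0],
    [0, 18, 0, 0, 0, 0],
    [0, 0, 0, 0, 0, 0],
    [0, 0, 0, 0, 0, 0],
  ],
)

```text
t: 55.2
tool_pos: [0.4046, -0.0002, 0.0171]
tool_rot: [-1.571, -0.001, 0.001]
contact_force: [0.0, 0.1, 0.2]
opening: 0.05
```

Call:
jog_arm(
  moves=[
    [0, 0, 0, 0, 0, 0],
    [0, 0, 0, 0, 0, 0],
    [0, 0, 0, 0, 0, 0],
    [0, 0, 0, 0, 0, 0],
    [0, 0, 0, 0, 0, 0],
    [0, 0, 0, 0, 0, 0],
    [0, -10, 0, 0, 0, 0],
    [0, -30, 0, 0, 0, 0],
    [0, -40, 0, 0, 0, 0],
    [0, -20, 0, 0, 0, 0],
    [0, 0, 0, 0, 0, 0],
    [0, 0, 0, 0, 0, 0],
  ],
  grip=10,
  grip_force=60,
)

```text
t: 56.4
tool_pos: [0.4035, -0.0, 0.1159]
tool_rot: [-1.571, -0.0, 0.001]
contact_force: [-1.1, 0.1, -3.7]
opening: 0.0217
```

Run:
```python
from h import *
go(.4045,.274,.12,0)
```

```text
t 56.4 tcp [403.5  -0.  115.9] turn [-0.      0.0012 -0.0006] shift [  1.   -4.1 274. ] F [-1.1  0.1 -3.7] op 21.7
```

Call:
jog_arm(
  moves=[
    [0, 0, 20, 0, 0, 0],
    [0, 0, 34, 0, 0, 0],
    [0, 0, 34, 0, 0, 0],
    [0, 0, 34, 0, 0, 0],
    [0, 0, 34, 0, 0, 0],
    [0, 0, 34, 0, 0, 0],
    [0, 0, 34, 0, 0, 0],
    [0, 0, 30, 0, 0, 0],
    [0, 0, 20, 0, 0, 0],
    [0, 0, 0, 0, 0, 0],
    [0, 0, 0, 0, 0, 0],
    [0, 0, 0, 0, 0, 0],
  ],
)

```text
t: 57.6
tool_pos: [0.4027, 0.2728, 0.1147]
tool_rot: [-1.572, 0.002, 0.003]
contact_force: [0.1, -0.9, -2.2]
opening: 0.0222
```

Run:
```python
from h import *
go(.4045,.274,.060,0);go(.4045,.274,.060,0)
w,T=shot('wrist','w14');go(.4045,.274,.060,0)
# lid disc edge rows at image centre: fit ellipse to bright disc
g=cv2.cvtColor(w,cv2.COLOR_RGB2HSV);m=((g[...,0]<26)&(g[...,1]>18)&(g[...,1]<90)&(g[...,2]>90)).astype('uint8')
n,l,st,ce=cv2.connectedComponentsWithStats(m);i=1+st[1:,4].argmax();print(st[i])
```

```text
t 57.6 tcp [402.7 272.8 114.7] turn [ 0.0015  0.0005 -0.0029] shift [ 1.8 54.7  1.2] F [ 0.1 -0.9 -2.2] op 22.2
t 57.6 tcp [402.7 272.8 114.7] turn [ 0.0015  0.0005 -0.0029] shift [ 1.8 54.7  1.2] F [ 0.1 -0.9 -2.2] op 22.2
t 57.65 tcp [403.  272.8 115.1] turn [ 0.0011  0.0001 -0.0022] shift [ 1.5 55.1  1.2] F [ 0.3  0.2 -1.8] op 21.8
[  104    76   307   209 43305]
```

Call:
jog_arm(
  moves=[
    [1, 20, 1, 0, 0, 0],
    [0, 20, 0, 0, 0, 0],
    [0, 8, 0, 0, 0, 0],
    [0, 3, 0, 0, 0, 0],
    [0, 3, 0, 0, 0, 0],
    [0, 0, 0, 0, 0, 0],
    [0, 0, 0, 0, 0, 0],
  ],
)

```text
t: 58.35
tool_pos: [0.4051, 0.2751, 0.0631]
tool_rot: [-1.57, -0.002, 0.0]
contact_force: [0.7, -0.7, -2.4]
opening: 0.0221
```

Call:
jog_arm(
  moves=[
    [0, 2, 0, 0, 0, 0],
    [0, 2, 0, 0, 0, 0],
    [0, 0, 0, 0, 0, 0],
    [0, 0, 0, 0, 0, 0],
  ],
)

```text
t: 58.75
tool_pos: [0.405, 0.2752, 0.0594]
tool_rot: [-1.57, -0.001, 0.001]
contact_force: [-2.9, -1.3, 6.0]
opening: 0.0216
```

Call:
jog_arm(
  moves=[
    [0, 0, 0, 0, 0, 0],
    [0, 0, 0, 0, 0, 0],
    [0, 0, 0, 0, 0, 0],
    [0, 0, 0, 0, 0, 0],
    [0, -10, 0, 0, 0, 0],
    [0, -30, 0, 0, 0, 0],
    [0, -40, 0, 0, 0, 0],
    [-2, -40, -9, 0, 0, 0],
    [0, -52, 0, 0, 0, 0],
    [0, 0, 0, 0, 0, 0],
    [0, 0, 0, 0, 0, 0],
  ],
  grip=45,
)

```text
out of range
```

Call:
jog_arm(
  moves=[
    [0, 0, 0, 0, 0, 0],
    [0, 0, 0, 0, 0, 0],
    [0, 0, 0, 0, 0, 0],
    [0, 0, 0, 0, 0, 0],
    [0, -10, 0, 0, 0, 0],
    [0, -30, 0, 0, 0, 0],
    [0, -40, 0, 0, 0, 0],
    [-2, -40, -8, 0, 0, 0],
    [0, -50, 0, 0, 0, 0],
    [0, 0, 0, 0, 0, 0],
    [0, 0, 0, 0, 0, 0],
  ],
  grip=45,
)

```text
t: 59.85
tool_pos: [0.4036, 0.2673, 0.2309]
tool_rot: [-1.569, -0.004, -0.002]
contact_force: [-0.7, -0.6, -0.4]
opening: 0.0448
```

Run:
```python
from h import *
w,T=shot('wrist','w15');go(.402,.268,.231,0)
g=cv2.cvtColor(w,cv2.COLOR_RGB2GRAY)
s=cv2.threshold(cv2.GaussianBlur(g[150:210,230:310],(3,3),0),55,255,1)[1]
n,l,st,ce=cv2.connectedComponentsWithStats(s)
for a,b in zip(st[1:],ce[1:]):
  if a[4]>100: print('knob',a+[230,150,0,0,0],b+[230,150],p2w('wrist',[b+[230,150]],.075,T).round(4))
# rim ellipse: lid disc contour
h=cv2.cvtColor(w,cv2.COLOR_RGB2HSV)
for i,nm in((w,'w15'),(cv2.imread('pics/w1.png')[:,:,::-1],'w1')):
  h=cv2.cvtColor(np.ascontiguousarray(i),cv2.COLOR_RGB2HSV)
  m=((h[...,0]<25)&(h[...,1]>22)&(h[...,1]<110)).astype('uint8');m[:80]=0;m[235:]=0
  m=cv2.morphologyEx(m,cv2.MORPH_OPEN,np.ones((3,3)));n,l,st,ce=cv2.connectedComponentsWithStats(m);k=1+st[1:,4].argmax();c=cv2.convexHull(np.argwhere(l==k)[:,::-1].astype('float32'));print(nm,st[k],cv2.fitEllipse(c))
```

```text
t 59.9 tcp [402.6 266.9 228.6] turn [-0.0004  0.0012  0.0003] shift [-0.6 -2.4  1.1] F [-0.9  0.5 -0.6] op 45.1
w15 [ 188   92  112  143 7288] ((244.8577880859375, 160.39508056640625), (109.4671630859375, 145.1870880126953), 18.363248825073242)
w1 [ 188   94  113  141 7269] ((244.1903533935547, 160.93214416503906), (106.24063873291016, 145.19769287109375), 19.559762954711914)
```

Run:
```python
from h import *
t,_=shot('top','t16');s,_=shot('scene','s16')
d=lambda a,b,n:print(n,[(tuple(q[:4]),q[4]) for q in cv2.connectedComponentsWithStats((cv2.absdiff(cv2.GaussianBlur(a,(3,3),0),cv2.GaussianBlur(b,(3,3),0)).max(2)>45).astype('uint8'))[2][1:].tolist() if q[4]>8])
d(t,cv2.imread('pics/t13.png')[:,:,::-1],'top vs t13');d(s,cv2.imread('pics/s0.png')[:,:,::-1],'scene vs start')
for p in ([.594,-.159,.061],[.594,-.159,.03],[.594,-.159,.008]):print(w2p('scene',[p]).round(0))
o=s[195:262,176:240];h=cv2.cvtColor(np.ascontiguousarray(o),cv2.COLOR_RGB2HSV)
print('\n'.join(''.join('#' if (x[1]<70) else '.' for x in r) for r in h[::1]))
```

```text
top vs t13 [((87, 198, 109, 186), 9855), ((199, 212, 88, 172), 6973), ((159, 220, 20, 8), 70), ((191, 244, 3, 4), 11), ((197, 349, 7, 5), 28), ((280, 377, 4, 7), 10), ((245, 381, 11, 3), 27)]
scene vs start [((228, 0, 6, 17), 82), ((240, 0, 4, 17), 55), ((250, 0, 16, 3), 38), ((286, 0, 17, 10), 61), ((343, 0, 29, 25), 297), ((405, 0, 15, 18), 163), ((317, 3, 18, 26), 333), ((254, 16, 25, 27), 421), ((230, 18, 4, 10), 34), ((240, 19, 4, 7), 19), ((382, 19, 50, 58), 816), ((420, 30, 7, 13), 55), ((189, 50, 5, 14), 37), ((199, 50, 5, 11), 27), ((307, 52, 50, 59), 1676), ((260, 54, 5, 4), 11), ((242, 59, 9, 5), 23), ((281, 104, 61, 25), 640), ((248, 109, 14, 13), 89), ((349, 118, 36, 18), 341), ((386, 131, 6, 3), 10), ((308, 147, 12, 8), 58), ((341, 188, 19, 22), 251), ((108, 199, 64, 15), 553), ((218, 205, 64, 35), 672), ((280, 210, 23, 30), 275), ((194, 213, 7, 10), 57), ((301, 212, 9, 7), 40), ((202, 214, 11, 39), 148), ((192, 224, 3, 12), 24), ((309, 228, 9, 8), 50), ((271, 232, 7, 11), 61), ((232, 239, 6, 10), 46), ((210, 257, 4, 3), 11)]
[[191. 219.]]
[[193. 226.]]
[[193. 231.]]
##
[... 3652 characters left out ...]
.......................#..........###.............
####......................................###...................
####............................#.......................#.#.....
####..........................##....................#...........
####...................##.......................................
####...#.........##....................##.......................
####....#.##....................#...............................
####......................##.....#..............................
####................#...........................................
####..........#...................##........................####
#####................................................###########
```

Everything checks out: the T silhouette is upright in the tray, there's no change where the bystanders stand, and the lid is back within a couple of pixels. Handing in.

```bash
python3 -c "
from h import *
print(ctrl.finish_job())"
```

```text
the job is handed in; nothing more can be done
None
```

I packed the parts and handed the job in at about 60 s of the 210 s allowed. The hand-in reports no verdict.

**What I did:**
- **Lid and dividers:** I set the lid flat on the bench and slid both dividers apart. I later moved the left one back in about 11 mm to widen the bun bay.
- **Parts present:** there was one gold moulding, one stand and four bun feet. The pink look-alike stayed where it was.
- **Packing:** the moulding went in the middle bay, the stand in the right bay and the buns in a 2×2 group in the left bay. The lid then went back on the dish.

**Last checks, made numerically on camera images because my picture views were used up:**
- **Tray:** the overhead camera showed four separate buns, the moulding between the dividers and the stand's footprint in its bay. Close dots confirmed only two of the four buns as upright. The scene camera showed the stand as an upright T.
- **Lid:** its visible outline matched the starting picture to within about 2 pixels, and the arm met the seat at the original height. My separate knob detection found nothing in the last picture, so the lid's position rests on those two checks. The scene comparison also showed a small difference at the knob, which could be shadow or a shift of a pixel or two.
- **Bystanders:** no change showed in the scene camera where they stand.

**Upsets on the way:**
- Joint 6 reached its range limit once while turning, so I turned the other way.
- A few fast moves fell short and I corrected them.
- One move call was refused because a number was out of range.
- I saw no grip slip and no part knocked aside.

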